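# Pack LED drivers in a transit case and latch it

### The job

Pack every LED driver on the bench into the grey transit case, one to a bay, and fill each bay left over with a wooden blocking piece so that nothing can shift; everything must lie flat on the floor of its bay. Then shut the lid, and fasten both draw latches: raise the lever, flip the claw over so that its lip hooks behind the keeper on the lid, and swing the lever down over centre until it lies flat. Leave the other things on the bench where they are.

Things in the scene. Friction and masses are not known exactly. Their poses are not given: they have to be found in the camera images.
- case: Grey transit case fixed to the bench, 200 (x) x 318 (y) x 49 mm tall without lid. Origin: centre of its underside; x points away from the robot to the lid hinge, y left. Case x -100 to -38 mm is a solid latch deck, top 49 mm up; x -38 to +92 is the open cavity, floor 6 mm up, walls to 49 mm. Rubber ribs, 14 mm high on the floor, 24 mm wide (22 at the ends), part it into three bays.
- bay_1 (a point): Centre of the floor of the left (+y) bay, at case x +27, y +94 mm, z 6 mm. A bay is 130 mm along case x by 70 mm along case y: an item goes in with its long side along case x. Above the 14 mm ribs there is 30 mm between neighbours for fingers.
- bay_2 (a point): Centre of the floor of the middle bay, at case x +27, y 0 mm, z 6 mm. A bay is 130 mm along case x by 70 mm along case y: an item goes in with its long side along case x. Above the 14 mm ribs there is 30 mm between neighbours for fingers.
- bay_3 (a point): Centre of the floor of the right (-y) bay, at case x +27, y -94 mm, z 6 mm. A bay is 130 mm along case x by 70 mm along case y: an item goes in with its long side along case x. Above the 14 mm ribs there is 30 mm between neighbours for fingers.
- driver_a: Finished LED driver, light grey finned box, 64 (x) x 122 (y) x 39 mm, about 0.42 kg; origin at the centre of its underside, long side along its y, z up. Either way round is fine. One or two of the three drivers are present in a run; the rest are absent (None).
- driver_b: Finished LED driver, light grey finned box, 64 (x) x 122 (y) x 39 mm, about 0.42 kg; origin at the centre of its underside, long side along its y, z up. Either way round is fine. One or two of the three drivers are present in a run; the rest are absent (None).
- driver_c: Finished LED driver, light grey finned box, 64 (x) x 122 (y) x 39 mm, about 0.42 kg; origin at the centre of its underside, long side along its y, z up. Either way round is fine. One or two of the three drivers are present in a run; the rest are absent (None).
- block_a: Blocking piece, yellow-brown wooden block with cork ends, 64 (x) x 122 (y) x 39 mm like a driver, about 0.22 kg; origin at the centre of its underside, long side along its y, z up. Both blocks are always present; with two drivers one block is left over and stays on the bench.
- block_b: Blocking piece, yellow-brown wooden block with cork ends, 64 (x) x 122 (y) x 39 mm like a driver, about 0.22 kg; origin at the centre of its underside, long side along its y, z up. Both blocks are always present; with two drivers one block is left over and stays on the bench.
- lid (a joint): Lid angle (rad): 0 shut, 1.57 upright; starts 1.68 to 1.88, stop 2.0. Stiff hinge (0.45 N m): it stays where left. Hinge line along case y at case x +100 mm, 49 mm up. The lid is 150 mm from hinge to free edge, 316 mm wide, 8 mm thick; shut, it covers case x -50 to +100, its top 57 mm up. Push it over from behind with the fingertips, then press it down.
- lever_l (a joint): left (+y) latch lever with orange paddle (rad): 0 flat towards the robot (closed), 1.57 upright, 1.65 up stop; starts 0.85 to 1.10, stays where left. Pivot along case y at case x -64, y +95, z 63 mm; 52 mm long, 26 wide, 4 thick. With the claw hooked it draws taut below about 1.1, takes up to about 5 N at its tip, and past dead centre (0.35) snaps to 0.
- claw_l (a joint): left (+y) steel claw on its lever (rad); elevation above case +x = this minus lever angle L. Its pin is 22*cos(L-0.35) mm in front of (-x) and 22*sin(L-0.35) mm above the lever pivot. Starts 2.65 to 2.78, folded back; friction carries it along with the lever, so at the lever's up stop it stands at 1.0 to 1.13 elevation. Tipped forward below about 0.8 it falls down by itself.
- lip_l (a point): Inner face of the lip of the left (+y) claw, 60 mm from the claw's pin. The lip hangs 8 mm below the claw's 3 mm plate; the claw is 24 mm wide and ends in an orange tab 76 mm from the pin. Drawn tight the claw stretches about 3 mm on a 6 N/mm spring. Only with the lever near its up stop does the lip reach past the keeper.
- keeper_l (a point): Middle of the rear face (away from the robot) of the left (+y) keeper, a steel ridge on the lid 30 mm wide, 6 thick, 10 high. Its axes are the lid's: x away from the latch, z out of the lid. With the lid shut it is at case x -22, y +95, z 62 mm. Hooked and drawn, the lip point lies at this point to within a few mm.
- lever_r (a joint): right (-y) latch lever with orange paddle (rad): 0 flat towards the robot (closed), 1.57 upright, 1.65 up stop; starts 0.85 to 1.10, stays where left. Pivot along case y at case x -64, y -95, z 63 mm; 52 mm long, 26 wide, 4 thick. With the claw hooked it draws taut below about 1.1, takes up to about 5 N at its tip, and past dead centre (0.35) snaps to 0.
- claw_r (a joint): right (-y) steel claw on its lever (rad); elevation above case +x = this minus lever angle L. Its pin is 22*cos(L-0.35) mm in front of (-x) and 22*sin(L-0.35) mm above the lever pivot. Starts 2.65 to 2.78, folded back; friction carries it along with the lever, so at the lever's up stop it stands at 1.0 to 1.13 elevation. Tipped forward below about 0.8 it falls down by itself.
- lip_r (a point): Inner face of the lip of the right (-y) claw, 60 mm from the claw's pin. The lip hangs 8 mm below the claw's 3 mm plate; the claw is 24 mm wide and ends in an orange tab 76 mm from the pin. Drawn tight the claw stretches about 3 mm on a 6 N/mm spring. Only with the lever near its up stop does the lip reach past the keeper.
- keeper_r (a point): Middle of the rear face (away from the robot) of the right (-y) keeper, a steel ridge on the lid 30 mm wide, 6 thick, 10 high. Its axes are the lid's: x away from the latch, z out of the lid. With the lid shut it is at case x -22, y -95, z 62 mm. Hooked and drawn, the lip point lies at this point to within a few mm.
- strip: White terminal strip, 20x61x21 mm; origin at the centre of its underside. A bystander, to be left where it is.
- measure: Tape measure, 30x68x58 mm; origin at the centre of its underside. A bystander, to be left where it is.

How it is judged (in metres and radians):
On the way, in this order (a step that is already met when the one before it is completed fails the run):
1. every driver present lies in a bay and the remaining bays are filled with blocking pieces, with the lid still open (((horizontal distance between driver_a and bay_1 below 0.012 m and z of driver_a in the frame of bay_1 between -0.006 and 0.006 m) or (horizontal distance between driver_a and bay_2 below 0.012 m and z of driver_a in the frame of bay_2 between -0.006 and 0.006 m) or (horizontal distance between driver_a and bay_3 below 0.012 m and z of driver_a in the frame of bay_3 between -0.006 and 0.006 m)) and ((horizontal distance between driver_b and bay_1 below 0.012 m and z of driver_b in the frame of bay_1 between -0.006 and 0.006 m) or (horizontal distance between driver_b and bay_2 below 0.012 m and z of driver_b in the frame of bay_2 between -0.006 and 0.006 m) or (horizontal distance between driver_b and bay_3 below 0.012 m and z of driver_b in the frame of bay_3 between -0.006 and 0.006 m)) and ((horizontal distance between driver_c and bay_1 below 0.012 m and z of driver_c in the frame of bay_1 between -0.006 and 0.006 m) or (horizontal distance between driver_c and bay_2 below 0.012 m and z of driver_c in the frame of bay_2 between -0.006 and 0.006 m) or (horizontal distance between driver_c and bay_3 below 0.012 m and z of driver_c in the frame of bay_3 between -0.006 and 0.006 m)) and ((horizontal distance between driver_a and bay_1 below 0.012 m and z of driver_a in the frame of bay_1 between -0.006 and 0.006 m) or (horizontal distance between driver_b and bay_1 below 0.012 m and z of driver_b in the frame of bay_1 between -0.006 and 0.006 m) or (horizontal distance between driver_c and bay_1 below 0.012 m and z of driver_c in the frame of bay_1 between -0.006 and 0.006 m) or (horizontal distance between block_a and bay_1 below 0.012 m and z of block_a in the frame of bay_1 between -0.006 and 0.006 m) or (horizontal distance between block_b and bay_1 below 0.012 m and z of block_b in the frame of bay_1 between -0.006 and 0.006 m)) and ((horizontal distance between driver_a and bay_2 below 0.012 m and z of driver_a in the frame of bay_2 between -0.006 and 0.006 m) or (horizontal distance between driver_b and bay_2 below 0.012 m and z of driver_b in the frame of bay_2 between -0.006 and 0.006 m) or (horizontal distance between driver_c and bay_2 below 0.012 m and z of driver_c in the frame of bay_2 between -0.006 and 0.006 m) or (horizontal distance between block_a and bay_2 below 0.012 m and z of block_a in the frame of bay_2 between -0.006 and 0.006 m) or (horizontal distance between block_b and bay_2 below 0.012 m and z of block_b in the frame of bay_2 between -0.006 and 0.006 m)) and ((horizontal distance between driver_a and bay_3 below 0.012 m and z of driver_a in the frame of bay_3 between -0.006 and 0.006 m) or (horizontal distance between driver_b and bay_3 below 0.012 m and z of driver_b in the frame of bay_3 between -0.006 and 0.006 m) or (horizontal distance between driver_c and bay_3 below 0.012 m and z of driver_c in the frame of bay_3 between -0.006 and 0.006 m) or (horizontal distance between block_a and bay_3 below 0.012 m and z of block_a in the frame of bay_3 between -0.006 and 0.006 m) or (horizontal distance between block_b and bay_3 below 0.012 m and z of block_b in the frame of bay_3 between -0.006 and 0.006 m)) and value of joint lid above 1 rad), for 0.2 s.
2. the lid is shut on the packed case (((horizontal distance between driver_a and bay_1 below 0.012 m and z of driver_a in the frame of bay_1 between -0.006 and 0.006 m) or (horizontal distance between driver_a and bay_2 below 0.012 m and z of driver_a in the frame of bay_2 between -0.006 and 0.006 m) or (horizontal distance between driver_a and bay_3 below 0.012 m and z of driver_a in the frame of bay_3 between -0.006 and 0.006 m)) and ((horizontal distance between driver_b and bay_1 below 0.012 m and z of driver_b in the frame of bay_1 between -0.006 and 0.006 m) or (horizontal distance between driver_b and bay_2 below 0.012 m and z of driver_b in the frame of bay_2 between -0.006 and 0.006 m) or (horizontal distance between driver_b and bay_3 below 0.012 m and z of driver_b in the frame of bay_3 between -0.006 and 0.006 m)) and ((horizontal distance between driver_c and bay_1 below 0.012 m and z of driver_c in the frame of bay_1 between -0.006 and 0.006 m) or (horizontal distance between driver_c and bay_2 below 0.012 m and z of driver_c in the frame of bay_2 between -0.006 and 0.006 m) or (horizontal distance between driver_c and bay_3 below 0.012 m and z of driver_c in the frame of bay_3 between -0.006 and 0.006 m)) and ((horizontal distance between driver_a and bay_1 below 0.012 m and z of driver_a in the frame of bay_1 between -0.006 and 0.006 m) or (horizontal distance between driver_b and bay_1 below 0.012 m and z of driver_b in the frame of bay_1 between -0.006 and 0.006 m) or (horizontal distance between driver_c and bay_1 below 0.012 m and z of driver_c in the frame of bay_1 between -0.006 and 0.006 m) or (horizontal distance between block_a and bay_1 below 0.012 m and z of block_a in the frame of bay_1 between -0.006 and 0.006 m) or (horizontal distance between block_b and bay_1 below 0.012 m and z of block_b in the frame of bay_1 between -0.006 and 0.006 m)) and ((horizontal distance between driver_a and bay_2 below 0.012 m and z of driver_a in the frame of bay_2 between -0.006 and 0.006 m) or (horizontal distance between driver_b and bay_2 below 0.012 m and z of driver_b in the frame of bay_2 between -0.006 and 0.006 m) or (horizontal distance between driver_c and bay_2 below 0.012 m and z of driver_c in the frame of bay_2 between -0.006 and 0.006 m) or (horizontal distance between block_a and bay_2 below 0.012 m and z of block_a in the frame of bay_2 between -0.006 and 0.006 m) or (horizontal distance between block_b and bay_2 below 0.012 m and z of block_b in the frame of bay_2 between -0.006 and 0.006 m)) and ((horizontal distance between driver_a and bay_3 below 0.012 m and z of driver_a in the frame of bay_3 between -0.006 and 0.006 m) or (horizontal distance between driver_b and bay_3 below 0.012 m and z of driver_b in the frame of bay_3 between -0.006 and 0.006 m) or (horizontal distance between driver_c and bay_3 below 0.012 m and z of driver_c in the frame of bay_3 between -0.006 and 0.006 m) or (horizontal distance between block_a and bay_3 below 0.012 m and z of block_a in the frame of bay_3 between -0.006 and 0.006 m) or (horizontal distance between block_b and bay_3 below 0.012 m and z of block_b in the frame of bay_3 between -0.006 and 0.006 m)) and value of joint lid below 0.05 rad), for 0.2 s.
At the end, for the whole second after the job is handed in: Each driver lies in a bay, each bay holds a driver or block (centre within 12 mm, underside within 6 mm of the floor), all at rest; lid under 0.05 rad; on both latches the lever is under 0.10 rad and the lip is behind its keeper (within 4 mm along the lid, -9 to +6 mm in height) (all of step 2 and linear speed of each of driver_a, driver_b, driver_c, block_a, block_b below 0.02 m/s and value of joint each of lever_l, lever_r below 0.1 rad and x of lip_l in the frame of keeper_l between -0.004 and 0.004 m and z of lip_l in the frame of keeper_l between -0.009 and 0.006 m and x of lip_r in the frame of keeper_r between -0.004 and 0.004 m and z of lip_r in the frame of keeper_r between -0.009 and 0.006 m); the robot touches nothing.
It fails at once if a bystander (terminal strip, tape measure) is moved more than 50 mm (distance of any of strip, measure from where it was at the start of the episode above 0.05 m).
Of driver_a, driver_b, driver_c only 1 to 2 are there at a start; the rules pass over those that are not, and their reading is None.
At some moment in a run one of driver_a, driver_b, driver_c, block_a, block_b may be knocked a few centimetres aside while the robot is not near it.
It also fails if it takes over 192 s, if anything falls off the work surface, if the arm or the gripper's body presses on something with over 40 N, if the wrist force passes 120 N, or if a joint passes its speed limit or range.

### The arm

A 6-joint arm with a two-finger parallel gripper is mounted at the origin on a cart in front of the work surface, level with it; the furniture and walls round the work are solid. World frame = base frame: x ahead of the robot, y to its left, z up, the work surface at z = 0. Lengths are in m, angles in degrees, forces in N, time in s.
With the tool pointing down it reaches from about 0.225 to 0.725 m from the base axis. Payload 3.1 kg.
Tool frame: the origin (TCP) lies on the centre line of the jaws, within the pads' length; the fingertips stand 8 mm ahead of it and the grasp point (between the pads) lies 11 mm behind it (tcp_to_tips is the x of the fingertips in the tool frame, in m); x points along the fingers, y is the direction in which the jaws open and shut, and the axes are right-handed (so a half turn about x gives the same grasp; the last joint's range is limited). The gripper opens to 85 mm and grips with 20 to 120 N. Pads are 22 mm wide; open, the fingers measure 114 mm over their backs; the gripper's body (76 mm by 85 mm) begins 54 mm behind the grasp point. The pads swing forward as they close: fully open they stand 13 mm farther back than shut.
Start: joints at [60.802, 2.75, 5.684, 92.934, 0, 82.678], TCP at [0.196, 0.487, 0.239] pointing down, gripper open.
Joint ranges: [-166.93, 166.93], [-56.73, 111.36], [-69.38, 81.34], [-121.58, 131.49], [-85.45, 84.26], [-180, 180]. Speed limits (degrees/s): [159.86, 159.86, 180, 180, 180, 180].

### API

Orientations are given as a 3x3 rotation matrix whose columns are the frame's x, y, z axes.
In Python, from rig import reach, move_straight, set_joints, set_gripper, wait, ik, sense, snapshot, calibration, PlanningError, hand_in, tcp_to_tips gives the robot as it stands. The module is installed in compiled form; this text tells all that it offers. Calls block until the motion is done:
- reach(position, orientation): joint-space move of the TCP to a pose.
- move_straight(position, attitude=None, max_speed=0.15, threshold=None): straight line of the TCP; attitude=None keeps the orientation; max_speed is the mean speed in m/s. With threshold (N) it stops when the force on the tool has changed by that much, and returns True; else False.
- set_joints(angles): joint-space move.
- set_gripper(opening, grip_force=None): opening from 0.0 (shut) to 1.0 (fully open); grip_force is the grip in N (None keeps the last); returns when the fingers have stopped.
- wait(seconds).
- ik(position, orientation): joint angles nearest the present ones, or None.
- sense(): the state.
- snapshot(name): name is "scene" or "top" or "wrist"; returns the picture (480x640x3 uint8, red, green, blue); there is no depth.
- calibration(name): a dict with "intrinsics" (3x3 intrinsics, pixels), "R" (3x3) and "t" (3): a world point X has camera coordinates R X + t. Camera axes: x right, y down, z forward; pixel columns grow to the right and rows downward; lengths in m; the calibration is good to about 2 mm. The wrist camera is an equidistant fisheye: a pixel r from the principal point sees the ray r / f radians off the axis. A picture is of the moment at which its call begins: read the wrist's pose just before it. calibration takes no time and is no camera call; for the wrist camera it gives the pose at the moment of the call.
A pose or a line that the arm cannot do raises PlanningError and nothing moves.
- hand_in(): hands the job in, once; it reports no verdict.
The state is a dict: "clock": time; "q": joint angles; "qd": joint speeds; "joint_torque": joint torques, N m; "position": TCP position; "orientation": TCP orientation; "force": force on the tool from outside, world axes, zero at the start; "moment": the same for the moment, N m; "width": opening from 0.0 (shut) to 1.0 (fully open).
Only numpy, scipy, OpenCV 4.12 (cv2) and the standard library are available. Lean on these libraries where they do the work, as an engineer would, in place of code of your own. Each camera call takes 0.05 s, during which the arm holds its last target.

## Working session

There is one attempt and no reset: what is moved stays moved. The work goes in short steps, each a Python script; the robot and the scene stay as the last script left them, time stands still between calls to the robot, and variables do not carry over. Pictures are saved under pics/ and viewed, and the job is handed in when it is done.

```bash
ls; mkdir -p pics
python3 - <<'E'
from rig import *
import cv2
for n in ("scene","top","wrist"):
    im=snapshot(n); cv2.imwrite(f"pics/{n}0.png",im[:,:,::-1])
    c=calibration(n); print(n,c)
s=sense(); print(s["clock"],s["position"],s["orientation"],s["force"],tcp_to_tips)
E
```

```text
pics
scene {'intrinsics': array([[450.44479441,   0.        , 311.76386711],
       [  0.        , 450.44479441, 237.21928414],
       [  0.        ,   0.        ,   1.        ]]), 'R': array([[ 8.68710558e-01, -4.95320033e-01, -1.78481328e-04],
       [-3.21214769e-01, -5.63083954e-01, -7.61418107e-01],
       [ 3.77045142e-01,  6.61509279e-01, -6.48261085e-01]]), 't': array([-0.49161859,  0.21721676,  1.06153347])}
top {'intrinsics': array([[463.24347668,   0.        , 319.69881786],
       [  0.        , 463.24347668, 239.57719839],
       [  0.        ,   0.        ,   1.        ]]), 'R': array([[-0.02575619, -0.99959989,  0.01169073],
       [-0.99877304,  0.02523656, -0.04260908],
       [ 0.042297  , -0.01277384, -0.99902342]]), 't': array([-0.00786306,  0.51946613,  1.10493238])}
wrist {'intrinsics': array([[371.64829954,   0.        , 320.95108092],
       [  0.        , 371.64829954, 238.13888786],
       [  0.        ,   0.        ,   1.        ]]), 'R': array([[ 3.73412736e-01,  9.27665271e-01, -2.70755216e-04],
       [ 8.79299444e-01, -3.53851016e-01,  3.18781972e-01],
       [ 2.95627157e-01, -1.19275323e-01, -9.47828033e-01]]), 't': array([-0.52419071, -0.04103796,  0.37951118])}
0.15 [0.19540263 0.48676009 0.23835438] [[-9.14880474e-04  3.72590429e-01  9.27995439e-01]
 [-1.68804084e-03  9.27993930e-01 -3.72591487e-01]
 [-9.99998157e-01 -1.90737088e-03 -2.20055667e-04]] [-0.5301509  -0.37414847  0.33787372] 0.008
```

View pics/scene0.png

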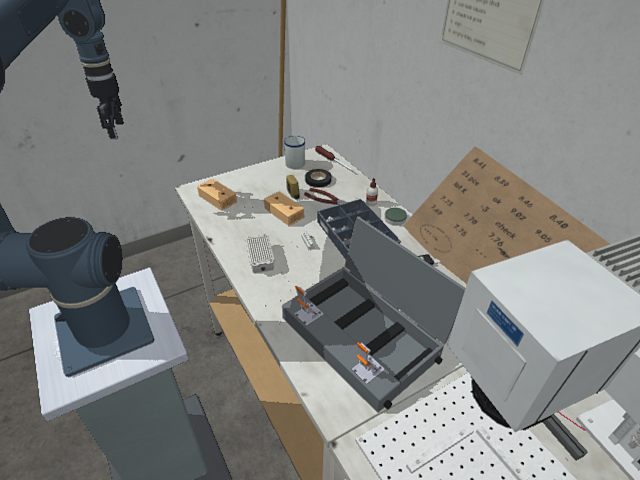

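View pics/top0.png

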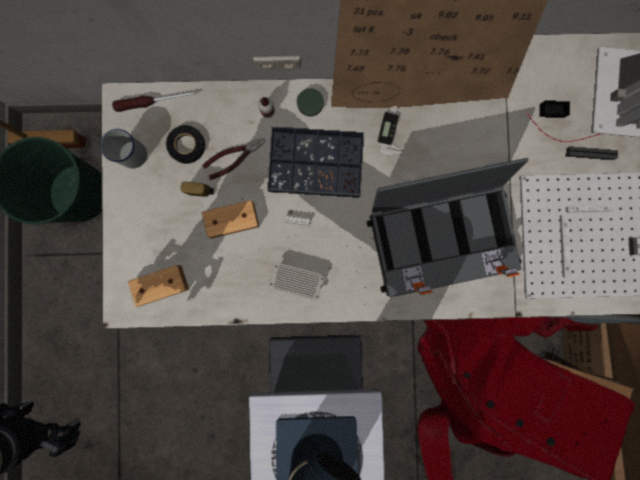

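View pics/wrist0.png

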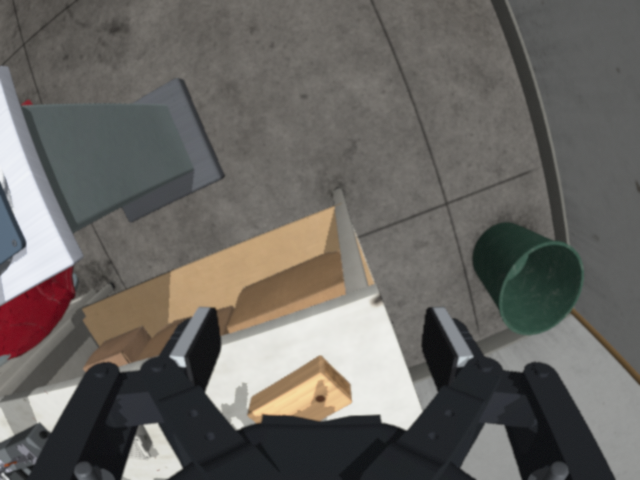

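Run:
```python
import cv2
im=cv2.imread("pics/top0.png")
a=im[160:330,110:350]; cv2.imwrite("pics/t_a.png",cv2.resize(a,None,fx=3.3,fy=3.3,interpolation=cv2.INTER_CUBIC))
a=im[150:305,360:540]; cv2.imwrite("pics/t_b.png",cv2.resize(a,None,fx=3.8,fy=3.8,interpolation=cv2.INTER_CUBIC))
```

```text
(no output)
```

View pics/t_a.png

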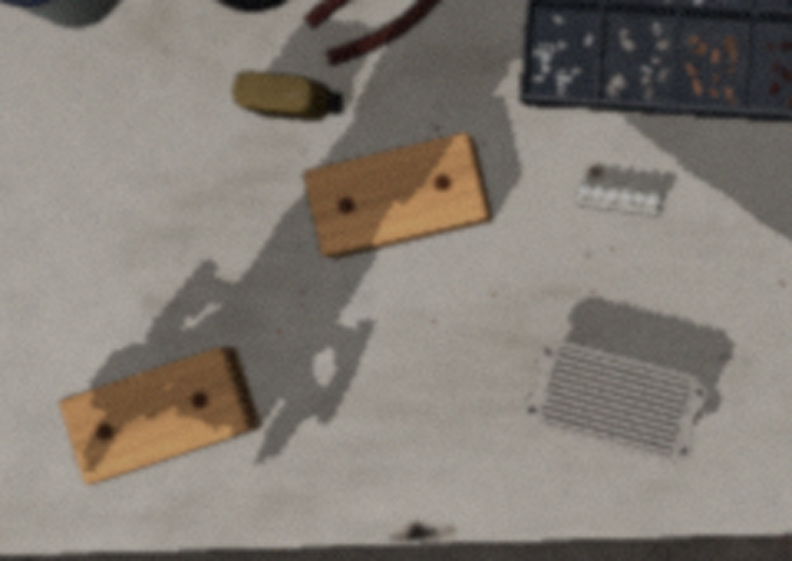

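View pics/t_b.png

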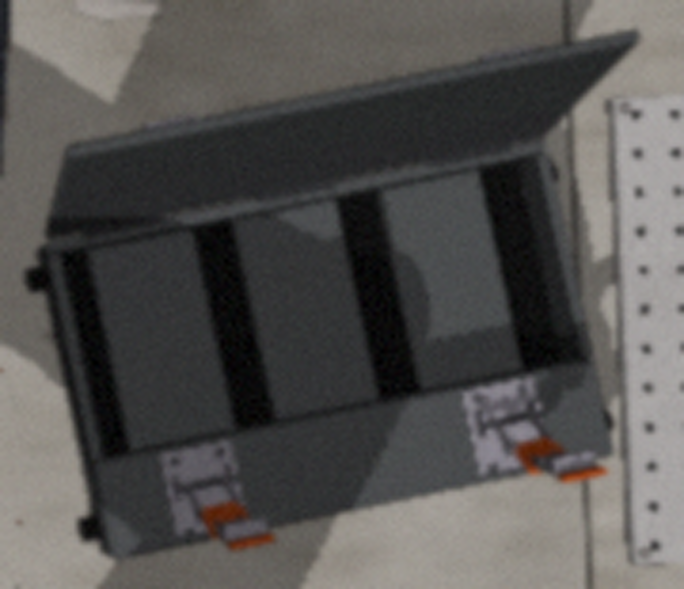

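Run:
```python
import cv2
im=cv2.imread("pics/top0.png")
def crop(n,x0,y0,w,h,s):
    a=cv2.resize(im[y0:y0+h,x0:x0+w],None,fx=s,fy=s,interpolation=cv2.INTER_CUBIC)
    a=cv2.convertScaleAbs(a,alpha=1.4,beta=20)
    for i in range(0,w,10):
        cv2.line(a,(i*s,0),(i*s,4 if i%50 else 10),(0,0,255)); cv2.putText(a,str(x0+i),(i*s,12),0,.35,(0,255,255))
    for i in range(0,h,10):
        cv2.putText(a,str(y0+i),(0,i*s+4),0,.35,(0,255,255))
    cv2.imwrite(n,a)
crop("pics/c1.png",365,185,90,115,5)
crop("pics/c2.png",440,150,95,150,4)
crop("pics/c3.png",265,250,70,55,10)
crop("pics/c4.png",125,195,140,115,5)
```

```text
(no output)
```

View pics/c1.png

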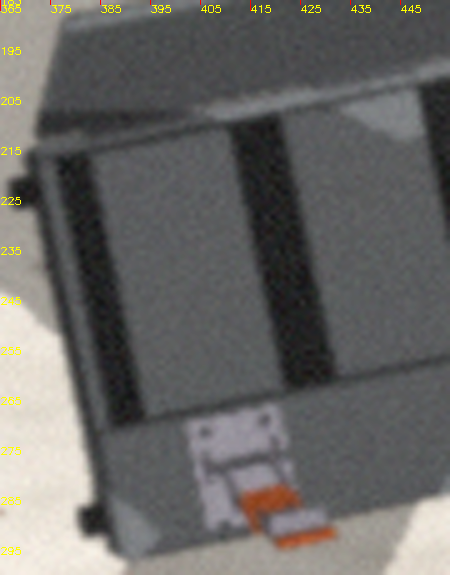

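View pics/c2.png

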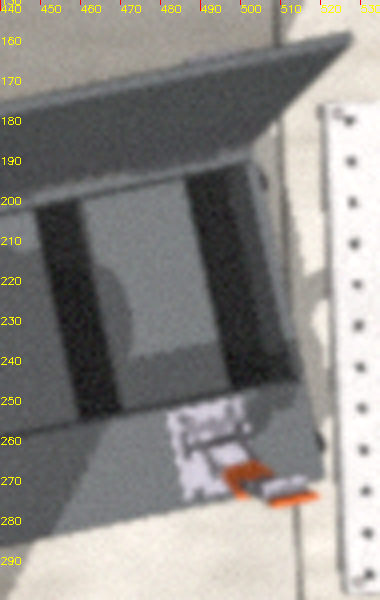

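View pics/c3.png

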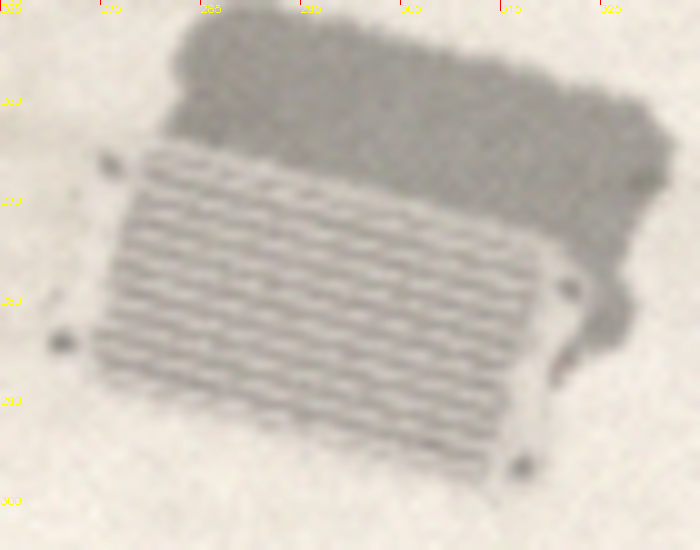

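View pics/c4.png

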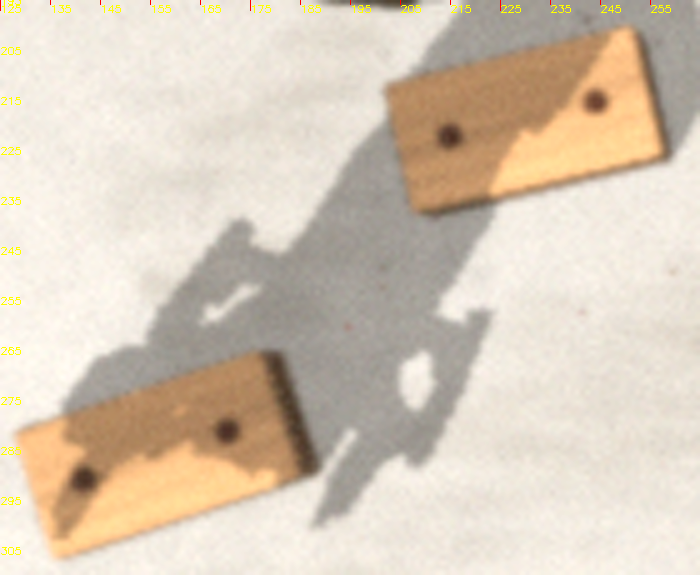

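```bash
cat > h.py <<'E'
import numpy as np, cv2
from rig import *
from scipy.optimize import least_squares
def proj(c,X):
    X=np.atleast_2d(X); p=X@c["R"].T+c["t"]; 
    if c.get("fish"):
        K=c["intrinsics"]; r=np.hypot(p[:,0],p[:,1]); th=np.arctan2(r,p[:,2]); s=th/np.maximum(r,1e-9)
        return np.c_[K[0,0]*p[:,0]*s+K[0,2],K[1,1]*p[:,1]*s+K[1,2]]
    q=p@c["intrinsics"].T; return q[:,:2]/q[:,2:]
def cal(n):
    c=dict(calibration(n)); c["fish"]=(n=="wrist"); return c
def unproj(c,uv,z):
    K=c["intrinsics"]; d=np.array([(uv[0]-K[0,2])/K[0,0],(uv[1]-K[1,2])/K[1,1]])
    if c.get("fish"):
        th=np.hypot(*d); v=np.array([*(np.sin(th)*d/max(th,1e-9)),np.cos(th)])
    else: v=np.array([*d,1])
    C=-c["R"].T@c["t"]; w=c["R"].T@v
    return C+w*(z-C[2])/w[2]
def fit(obs,loc,x0,loss="soft_l1"):
    """obs: list of (cam, uv array, loc pts array)"""
    def T(p,L):
        c,s=np.cos(p[2]),np.sin(p[2]); return np.c_[p[0]+c*L[:,0]-s*L[:,1],p[1]+s*L[:,0]+c*L[:,1],L[:,2]]
    f=lambda p: np.concatenate([(proj(c,T(p,np.array(L)))-np.array(uv)).ravel() for c,uv,L in obs])
    r=least_squares(f,x0,loss=loss,x_scale=[.1,.1,.3]); return r.x,f(r.x).reshape(-1,2)
def save(n,name,box=None,s=1,al=1.0):
    im=snapshot(name)[:,:,::-1].copy()
    crop(im,n,box,s,al); return im
def crop(im,n,box=None,s=1,al=1.0,step=20):
    if box is None: box=(0,0,640,480)
    x0,y0,x1,y1=box; a=cv2.resize(im[y0:y1,x0:x1],None,fx=s,fy=s,interpolation=cv2.INTER_CUBIC)
    a=cv2.convertScaleAbs(a,alpha=al)
    for i in range(x0-x0%step+step,x1,step): cv2.putText(a,str(i),((i-x0)*s,10),0,.35,(0,255,255)); cv2.line(a,((i-x0)*s,0),((i-x0)*s,4),(0,0,255))
    for i in range(y0-y0%step+step,y1,step): cv2.putText(a,str(i),(0,(i-y0)*s+4),0,.35,(0,255,255))
    cv2.imwrite("pics/"+n,a)
def down(yaw):
    """tool pointing down, jaw axis (tool y) at world yaw"""
    x=np.array([0,0,-1.]); y=np.array([np.cos(yaw),np.sin(yaw),0]); return np.c_[x,y,np.cross(x,y)]
E
python3 - <<'E'
from h import *
t=cal("top"); print("topcam",-t["R"].T@t["t"])
w=cal("wrist"); s=sense(); C=-w["R"].T@w["t"]; Ro=np.array(s["orientation"])
print("wristcam in tool",Ro.T@(C-s["position"]), "axes in tool\n",Ro.T@w["R"].T)
f=lambda a,s,o:[(o[0]+x/s,o[1]+y/s) for x,y in a]
L=[(-.1,.159,.049),(.1,.159,.049),(-.038,.129,.02),(-.038,.059,.02),(-.038,.035,.02),(-.038,-.035,.02),(-.038,-.059,.02),(-.038,-.129,.02),(-.1,-.159,.049),(.1,-.159,.049)]
uv=[(388.6,296),(372.4,215),(394,268.6),(422.6,262.6),(432,261),(459.5,254.5),(470.5,253),(498,247),(520.75,269.5),(502.5,189.5)]
p,r=fit([(t,uv,L)],None,[.4,-.2,.2]); print("case",p,np.round(r,1).tolist())
B=[(-.032,.061,.039),(.032,.061,.039),(.032,-.061,.039),(-.032,-.061,.039)]
B2=[(.032,.061,.039),(.032,-.061,.039),(-.032,-.061,.039),(-.032,.061,.039)]
for n,a in (("blk1",[(385,88),(630,27),(658,158),(415,213)]),("blk2",[(15,432),(262,352),(300,478),(58,558)])):
    p,r=fit([(t,f(a,5,(125,195)),B2)],None,[.4,.2,.2]); print(n,p,np.round(r,1).tolist())
c=unproj(t,(296.8,280.7),.039); a=unproj(t,(279.5,264.5),.039); b=unproj(t,(319,274.5),.039)
print("drv",c, np.degrees(np.arctan2(*(a-b)[[1,0]])), np.linalg.norm(a-b))
E
```

```text
topcam [ 0.47189092 -0.00685522  1.12607922]
wristcam in tool [-0.1342787  -0.00040856 -0.08161992] axes in tool
 [[-1.63681017e-03 -3.18988523e-01  9.47757165e-01]
 [ 9.99998269e-01 -1.36107408e-03  1.26893298e-03]
 [ 8.85192656e-04  9.47757601e-01  3.18990199e-01]]
case [ 0.50476806 -0.31572494  0.17675586] [[-0.0, 1.8], [-1.6, -1.4], [-0.5, 0.1], [-0.5, 0.2], [-0.1, -0.2], [0.9, 0.4], [-0.4, -0.1], [0.5, 0.0], [0.9, 0.6], [0.6, -2.9]]
blk1 [0.57080331 0.1898383  0.21040336] [[-1.0, -0.4], [0.7, -0.3], [1.3, -0.1], [-0.9, 1.0]]
blk2 [0.41934904 0.36136705 0.29409855] [[-0.4, -0.2], [0.3, -0.7], [1.0, 0.2], [-0.8, 0.8]]
drv [0.42303724 0.0352659  0.039     ] 74.32895537966101 0.09539693085176619
```

```bash
cat > s1.py <<'E'
from h import *
import pickle
yaw=0.177
def look(pos,y,n):
    reach(pos,down(y)); c=cal("wrist"); im=snapshot("wrist")[:,:,::-1].copy(); cv2.imwrite("pics/"+n,im); pickle.dump(c,open("pics/"+n+".pkl","wb"))
    print(n,sense()["clock"],sense()["position"],sense()["q"])
look([.62,.17,.27],np.pi/2,"wA.png")
look([.615,-.295,.27],np.pi/2+yaw,"wB.png")
E
python3 s1.py
```

```text
wA.png 2.1167 [0.61949806 0.17119058 0.27018759] [9.46379994e+00 2.21391066e+01 3.18667283e+01 9.97215585e+01
 1.86460491e-02 9.37034740e+00]
wB.png 3.8667 [ 0.61560978 -0.29353153  0.27021359] [-3.11327778e+01  2.94672887e+01  4.17224091e+01  1.02245352e+02
  2.42129542e-02 -4.13866048e+01]
```

View pics/wA.png

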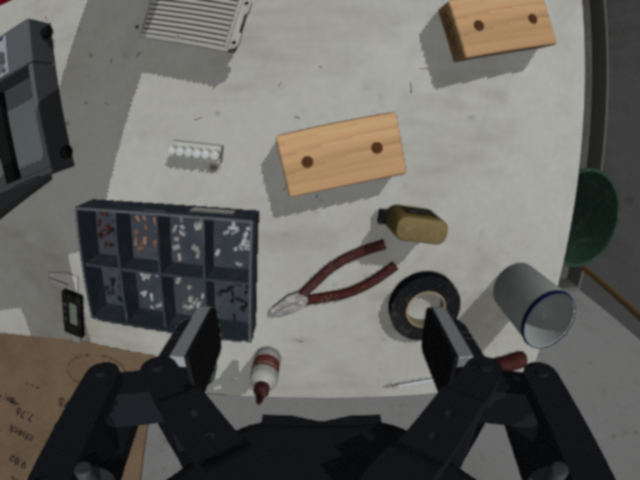

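View pics/wB.png

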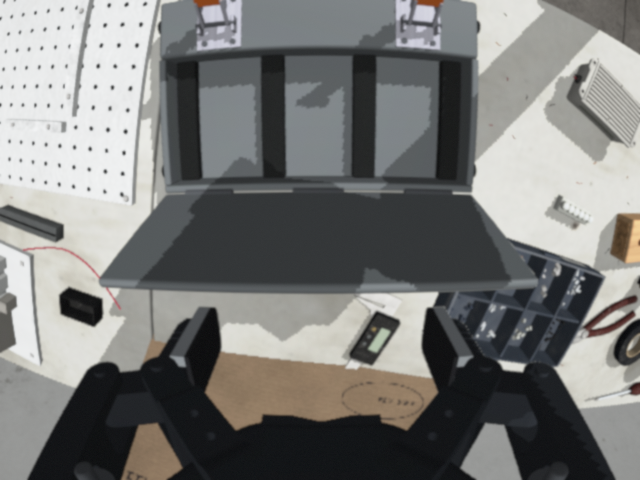

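Run:
```python
from h import *
im=cv2.imread("pics/wB.png"); crop(im,"wB1.png",(150,30,320,200),4,1.4,10); crop(im,"wB2.png",(320,30,490,200),4,1.4,10)
im=cv2.imread("pics/wA.png"); crop(im,"wA1.png",(265,100,415,210),5,1,10); crop(im,"wA2.png",(130,0,260,60),6,1,10); crop(im,"wA3.png",(430,0,570,70),5,1,10)
```

```text
(no output)
```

View pics/wB1.png

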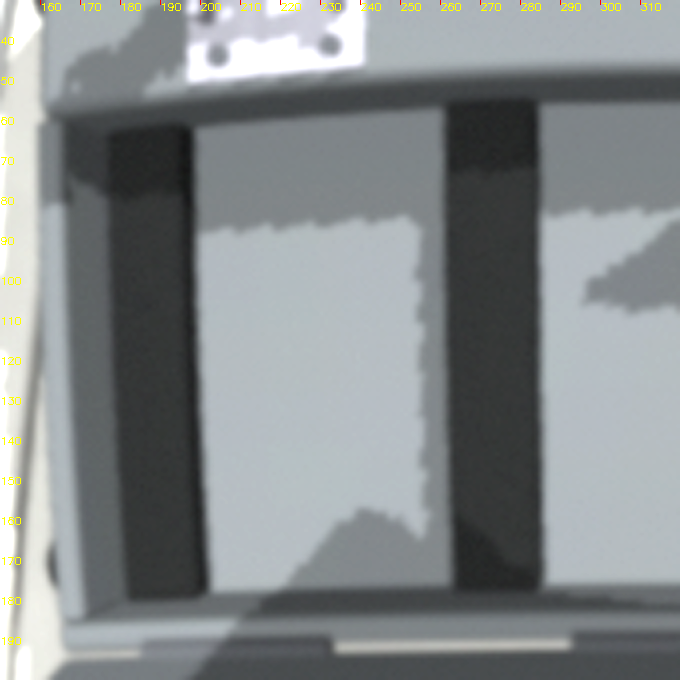

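View pics/wB2.png

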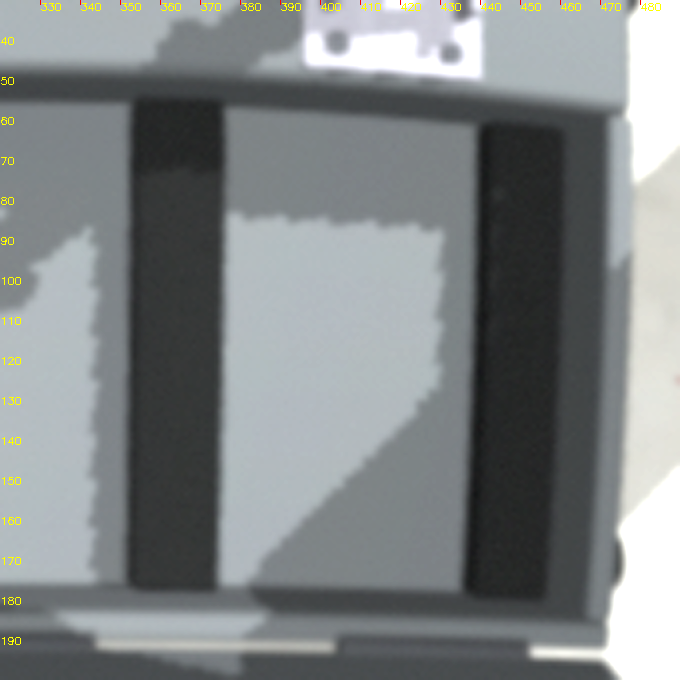

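View pics/wA1.png

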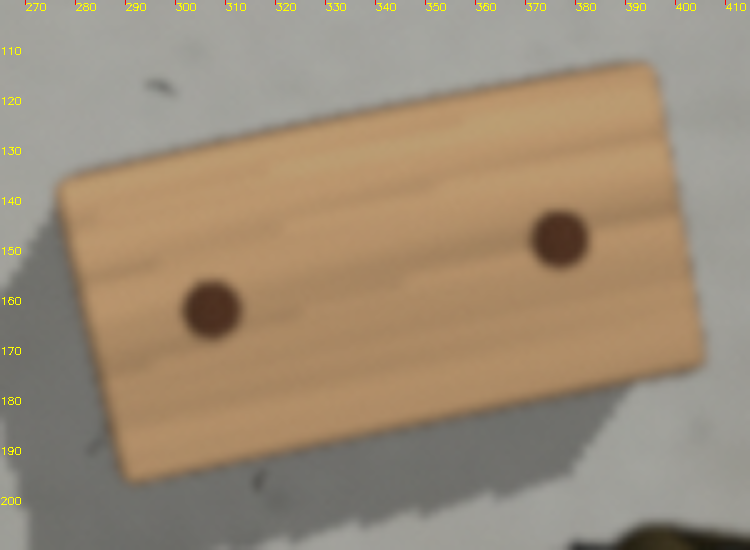

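View pics/wA2.png

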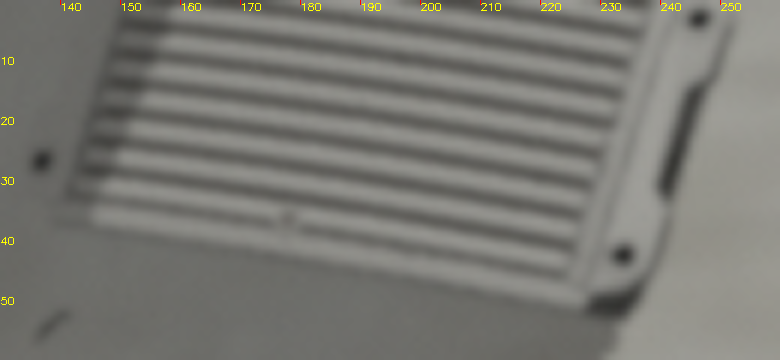

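View pics/wA3.png

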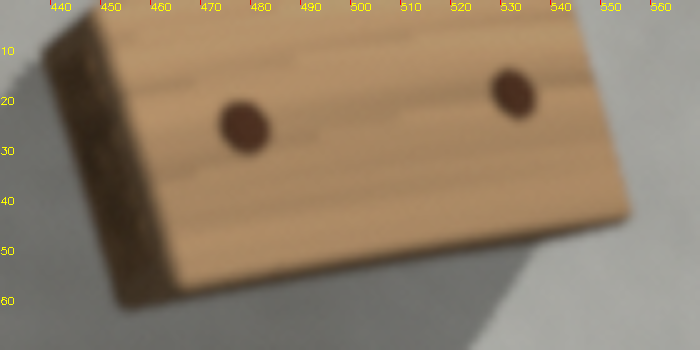

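```bash
cat > s2.py <<'E'
from h import *
import pickle
t=cal("top")
w=pickle.load(open("pics/wB.png.pkl","rb")); wa=pickle.load(open("pics/wA.png.pkl","rb"))
f=lambda a,s,o:[(o[0]+x/s,o[1]+y/s) for x,y in a]
uvB=f([(197,125),(210,593),(445,107),(453,590),(539,101),(545,587)],4,(150,30))+f([(131,100),(125,588),(222,105),(217,590),(477,122),(463,595)],4,(320,30))
LB=[(-.038,-.129,.006),(.092,-.129,.006),(-.038,-.059,.02),(.092,-.059,.02),(-.038,-.035,.006),(.092,-.035,.006),
 (-.038,.035,.006),(.092,.035,.006),(-.038,.059,.02),(.092,.059,.02),(-.038,.129,.006),(.092,.129,.006)]
p,r=fit([(w,uvB,LB)],None,[.5,-.3,.2]); print("case wrist",p,np.round(r,1).tolist())
B2=[(.032,.061,.039),(.032,-.061,.039),(-.032,-.061,.039),(-.032,.061,.039)]
a1=f([(385,88),(630,27),(658,158),(415,213)],5,(125,195)); 
# wrist: image left=-y, up=-x
b1=f([(58,183),(655,62),(705,365),(130,482)],5,(265,100)); LB1=[(-.032,-.061,.039),(-.032,.061,.039),(.032,.061,.039),(.032,-.061,.039)]
p,r=fit([(wa,b1,LB1)],None,[.55,.2,.2]); print("blk1 wrist",p,np.round(r,1).tolist())
p,r=fit([(wa,b1,LB1),(t,a1,B2)],None,[.55,.2,.2]); print("blk1 both",p)
b2=f([(630,215),(180,288)],5,(430,0))
p,r=fit([(wa,b2,[(.032,.061,.039),(.032,-.061,.039)])],None,[.42,.36,.29]); print("blk2 wrist",p,np.round(r,1).tolist())
# driver right-hand (+y) flange & fin corner, +x side edge top z .039
for uv in [(95,210),(590,300)]:
    q=(130+uv[0]/6,uv[1]/6); print("drv edge",unproj(wa,q,.039))
tc=[unproj(t,(265+x/10,250+y/10),.039) for x,y in [(145,145),(540,245),(490,470),(97,370)]]; print(np.array(tc))
print([unproj(wa,(130+x/6,y/6),.03)[:2] for x,y in [(623,255),(697,18),(42,160)]],"top holes",[unproj(t,(265+x/10,250+y/10),.03)[:2] for x,y in [(112,165),(62,343),(522,467),(570,290)]])
E
python3 s2.py
```

```text
case wrist [ 0.50734499 -0.31546498  0.17696647] [[0.2, 0.5], [0.9, -0.4], [-0.6, -1.8], [-0.6, 0.9], [0.6, 0.9], [0.2, -0.7], [-0.5, 1.1], [-0.1, -1.0], [1.4, -1.4], [0.6, 0.9], [-0.8, 1.1], [-1.3, -0.9]]
blk1 wrist [0.57408111 0.1926263  0.21523467] [[-1.6, -0.4], [1.0, -1.4], [2.3, 0.6], [-1.0, 1.7]]
blk1 both [0.57339029 0.19185444 0.2105962 ]
blk2 wrist [0.42059729 0.36490654 0.30358057] [[1.5, -0.2], [-0.8, 0.2]]
drv edge [ 0.43966932 -0.00975668  0.039     ]
drv edge [0.46709661 0.08056656 0.039     ]
[[ 0.46191022  0.07483979  0.039     ]
 [ 0.43614218 -0.01701108  0.039     ]
 [ 0.3840195  -0.00398559  0.039     ]
 [ 0.40972287  0.08719696  0.039     ]]
[array([0.45782876, 0.08402027]), array([0.41563528, 0.09614412]), array([ 0.42566626, -0.02542019])] top holes [array([0.45731671, 0.08339809]), array([0.41576348, 0.09607229]), array([ 0.38379417, -0.01151512]), array([ 0.42506914, -0.02390081])]
```

```bash
cat >> h.py <<'E'
CASE=np.array([.5070,-.3155,.1768])
def cw(x,y,z):
    c,s=np.cos(CASE[2]),np.sin(CASE[2]); return np.array([CASE[0]+c*x-s*y,CASE[1]+s*x+c*y,z])
ZG=.024
def pick(x,y,jaw,op=.92):
    set_gripper(op); R=down(jaw)
    reach([x,y,.12],R); move_straight([x,y,ZG],max_speed=.12)
    set_gripper(0.0,60); s=sense(); print("grip width",s["width"],"clock",s["clock"],"F",s["force"])
    move_straight([x,y,.25],max_speed=.3)
def hover(bay,z=.25,dx=0,dy=0):
    b=cw(.027+dx,{1:.094,2:0,3:-.094}[bay]+dy,z); reach(b,down(CASE[2]+np.pi/2)); return b
E
python3 - <<'E'
from h import *
save("t1.png","top")
pick(.4205,.0360,np.radians(163.3))
hover(3)
s=sense(); print(s["position"],s["clock"],s["width"],s["force"])
save("t2.png","top",(360,140,560,310),4); im=save("w2.png","wrist")
E
```

```text
grip width 0.7278991608657417 clock 6.9167 F [ 0.35989332 -0.0644547   5.59727522]
[ 0.55070522 -0.40181978  0.25062191] 9.4917 0.7299368291831179 [-0.2569486  -0.28696935 -4.69508857]
```

View pics/t2.png

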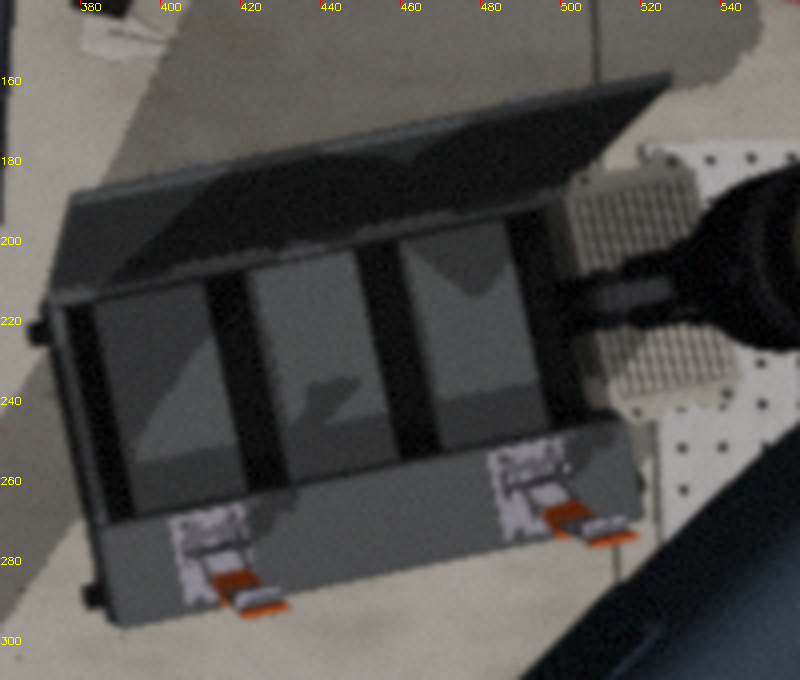

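View pics/w2.png

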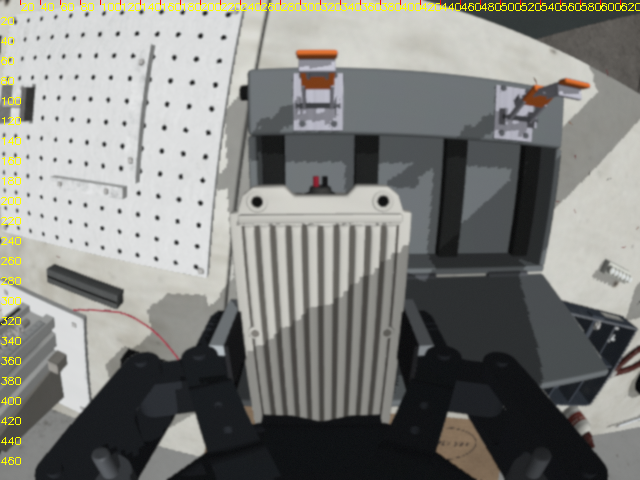

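View pics/t1.png

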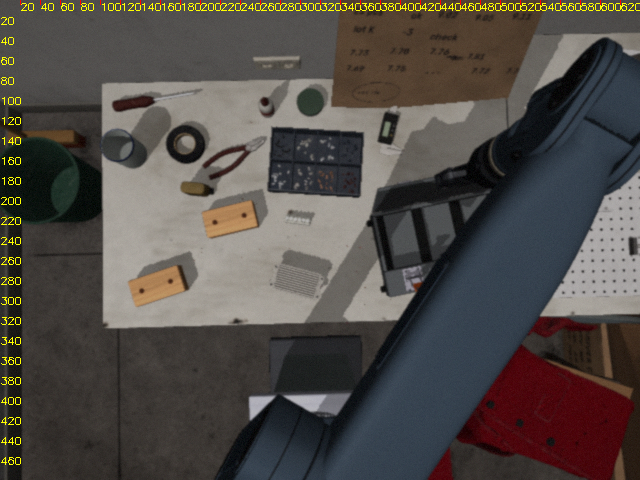

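Run:
```python
from h import *
w=cal("wrist"); s=sense(); R=np.array(s["orientation"]); P=np.array(s["position"]); print(R)
for uv in [(257,201),(369,199)]:
    for z in (.25,.258): print(uv,z,R.T@(unproj(w,uv,z)-P))
# tool->case frame
print(np.degrees(np.arctan2(R[1,1],R[0,1]))-90-np.degrees(CASE[2]))
```

```text
[[ 1.07980516e-03 -1.78084601e-01  9.84014588e-01]
 [-3.71344362e-04  9.84015022e-01  1.78085087e-01]
 [-9.99999348e-01 -5.57705465e-04  9.96413787e-04]]
(257, 201) 0.25 [ 0.00099965 -0.02455115 -0.05103112]
(257, 201) 0.258 [-0.00700296 -0.02313811 -0.05285805]
(369, 199) 0.25 [ 0.00097554  0.01750048 -0.05169286]
(369, 199) 0.258 [-0.00702565  0.0164256  -0.05348064]
0.12832083634308056
```

Run:
```python
from h import *
import pickle
wa=pickle.load(open("pics/wA.png.pkl","rb")); t=cal("top"); w=cal("wrist"); s=sense(); R=np.array(s["orientation"]); P=np.array(s["position"])
T=[(265+x/10,250+y/10) for x,y in [(112,165),(62,343),(522,467),(570,290)]]
W=[(130+x/6,y/6) for x,y in [(623,255),(697,18),(42,160)]]
for a,b in [(0,0),(1,1),(3,2)]:
    r=least_squares(lambda X:np.r_[(proj(t,X)-T[a]).ravel(),(proj(wa,X)-W[b]).ravel()],[.42,.04,.03],x_scale=.01); print(r.x,r.fun)
for z in (.015,.02,.03):
    q=np.array([unproj(t,x,z) for x in T]); c=q.mean(0); print(z,c,np.linalg.norm(q[0]-q[3]),np.linalg.norm(q[0]-q[1]),np.linalg.norm(q[2]-q[3]))
# body side edges in the wrist image: top edges of box at z tcp+.015
for uv in [(240,225),(402,222),(258,415),(385,415),(245,188),(395,188)]:
    print(uv,[np.round(R.T@(unproj(w,uv,P[2]+dz)-P),4)[1:] for dz in (.015,-.006)])
cv2.imwrite("pics/x.png",cv2.resize(cv2.imread("pics/w2.png")[170:430,215:425],None,fx=3,fy=2.3))
save("s2.png","scene",(330,250,480,420),4)
```

```text
[0.45735603 0.0835319  0.02784827] [ 0.01772886 -0.02923944  0.00710154 -0.01308492]
[0.41568076 0.09614659 0.03008277] [-0.03408681  0.03794116 -0.01391386  0.01751564]
[ 0.42604628 -0.02432824  0.03194504] [ 0.18432701 -0.38551386  0.06619685 -0.18598987]
0.015 [0.41978239 0.03660028 0.015     ] 0.11357327211711712 0.044037673287736674 0.043682979962988956
0.02 [0.42001689 0.03640472 0.02      ] 0.1130621777249754 0.04383949807062111 0.04348640091164224
0.03 [0.42048588 0.03601361 0.03      ] 0.112039988940692 0.043443147636390046 0.043093242808948884
(240, 225) [array([-0.028 , -0.0464]), array([-0.0329, -0.0402])]
(402, 222) [array([ 0.027 , -0.0474]), array([ 0.0319, -0.0413])]
(258, 415) [array([-0.0289,  0.0423]), array([-0.0339,  0.0642])]
(385, 415) [array([0.0283, 0.0425]), array([0.0334, 0.0644])]
(245, 188) [array([-0.0256, -0.0592]), array([-0.03  , -0.0552])]
(395, 188) [array([ 0.0239, -0.0591]), array([ 0.0283, -0.0551])]
```

View pics/x.png

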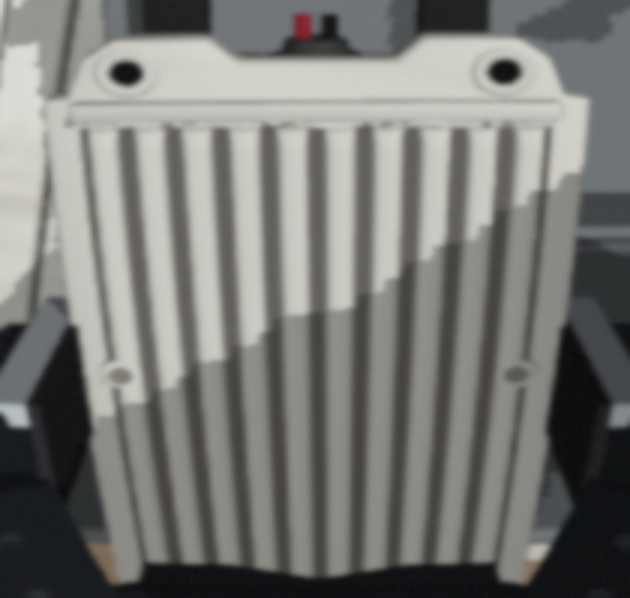

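View pics/s2.png

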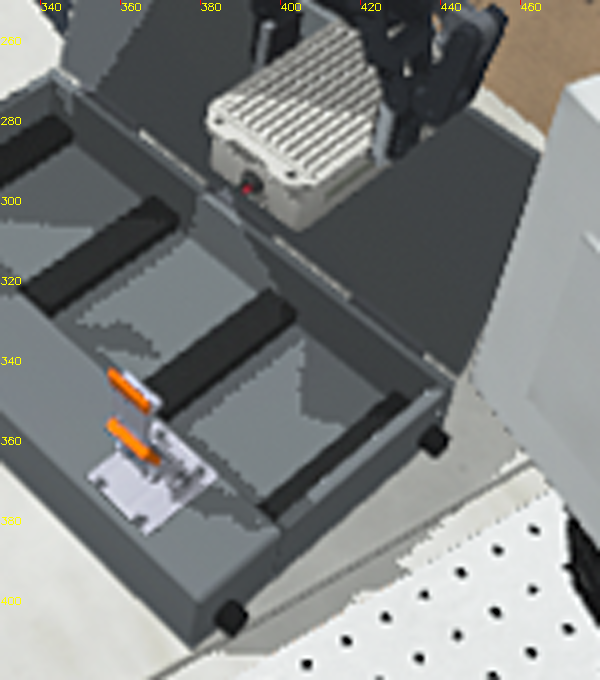

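```bash
cat >> h.py <<'E'
def place(bay,dx=0,dy=0,op=.82):
    b=cw(.027+dx,{1:.094,2:0,3:-.094}[bay]+dy,.25); R=down(CASE[2]+np.pi/2)
    move_straight([b[0],b[1],.07],R,max_speed=.2)
    hit=move_straight([b[0],b[1],.0305],R,max_speed=.04,threshold=12)
    s=sense(); print("place hit",hit,s["position"]-b,s["position"],s["force"],s["clock"]); return hit
E
python3 - <<'E'
from h import *
place(3,-.003)
save("w3.png","wrist")
E
```

```text
place hit False [-0.00031053  0.00027872 -0.21807583] [ 0.54684811 -0.40353484  0.03192417] [-4.05199912  3.35981031  3.38765823] 11.825
```

View pics/w3.png

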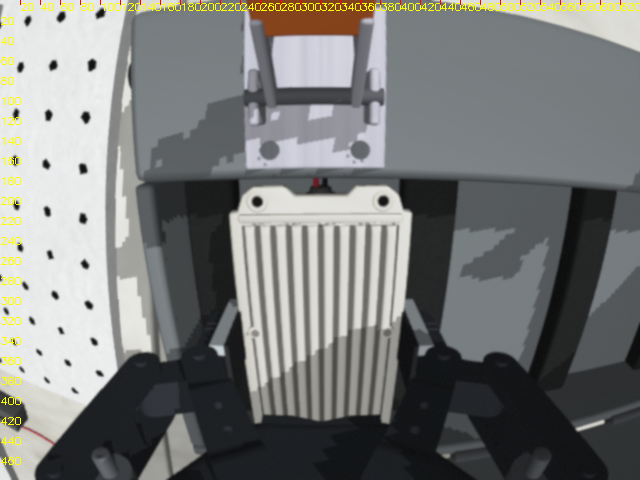

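```bash
python3 - <<'E'
from h import *
set_gripper(.84); s=sense(); p=s["position"]; print(s["force"])
move_straight([p[0],p[1],.26],max_speed=.3)
p=[.52,.1,.27]; reach(p,down(np.pi/2))
save("t3.png","top"); print(sense()["clock"])
E
python3 - <<'E'
from h import *
im=cv2.imread("pics/t3.png"); crop(im,"t3b.png",(360,150,550,310),4,1.3); crop(im,"t3a.png",(120,180,270,310),5)
E
```

```text
[0.05455487 0.08359984 0.72273452]
14.9333
```

View pics/t3b.png

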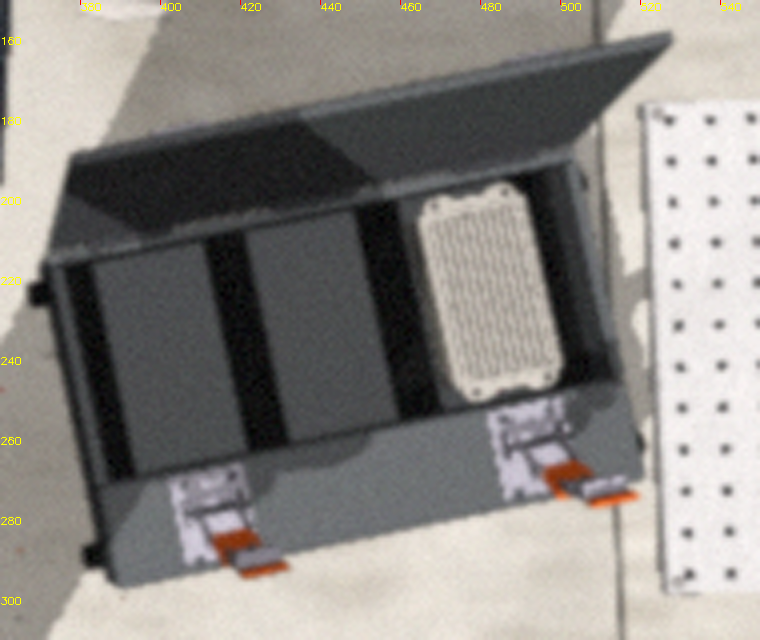

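View pics/t3a.png

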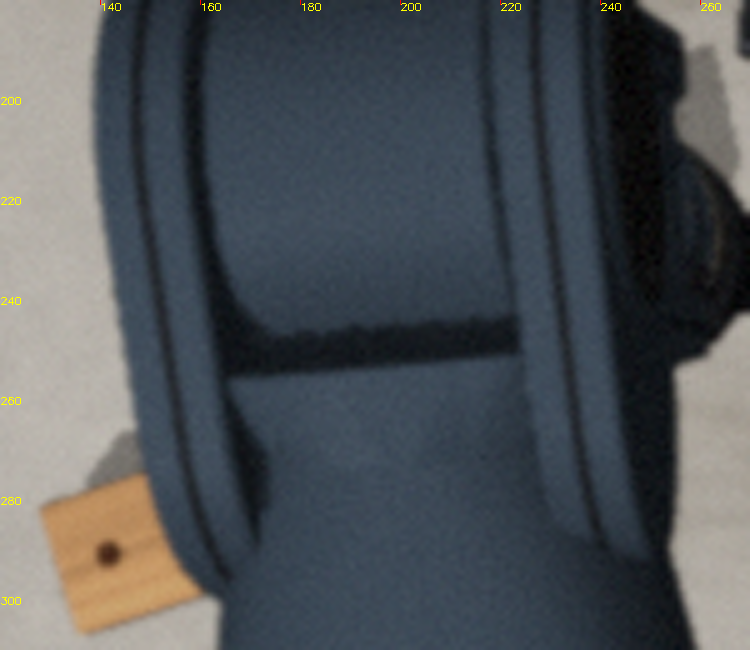

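Run:
```python
from h import *
c=cal("wrist"); save("w4.png","wrist")
L=np.array([(-.032,-.061,.039),(-.032,.061,.039),(.032,.061,.039),(.032,-.061,.039)])
for p in [(.5734,.1918,.2106),(.420,.363,.297)]:
    a,b=np.cos(p[2]),np.sin(p[2]); print(proj(c,np.c_[p[0]+a*L[:,0]-b*L[:,1],p[1]+b*L[:,0]+a*L[:,1],L[:,2]]))
```

```text
[[346.67463348 231.7722438 ]
 [458.48998884 208.84968463]
 [463.22728231 263.33961583]
 [357.57968739 286.29530665]]
[[508.33360069  97.76417525]
 [590.7007042   81.95833286]
 [599.28074836 134.80885042]
 [519.89084004 155.81838726]]
```

View pics/w4.png

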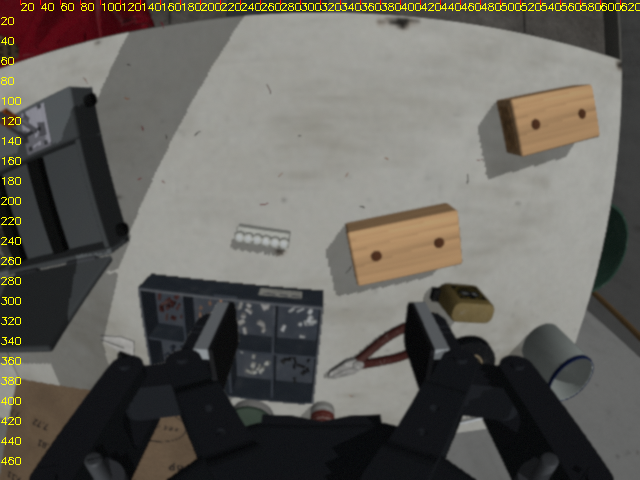

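Run:
```python
from h import *
pick(.5734,.1918,.2106+np.pi)
hover(2)
s=sense(); w=cal("wrist"); save("w5.png","wrist"); R=np.array(s["orientation"]); P=np.array(s["position"])
import pickle; pickle.dump((w,R,P),open("pics/w5.pkl","wb")); print(P,s["clock"],s["width"])
save("t5.png","top",(360,140,560,310),4)
```

```text
grip width 0.7336648756427457 clock 17.9083 F [0.29888788 0.10756759 5.59893108]
[ 0.53412545 -0.30960395  0.25001898] 20.6417 0.7333714610603372
```

View pics/w5.png

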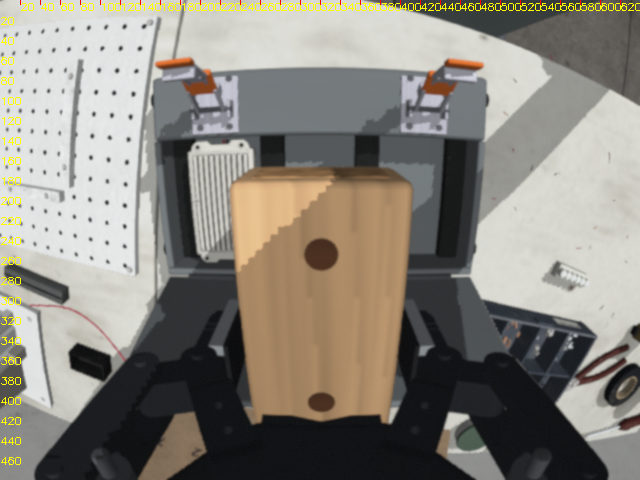

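Run:
```python
from h import *
import pickle
w,R,P=pickle.load(open("pics/w5.pkl","rb"))
for uv in [(321,178),(321,182),(321,253),(321,401)]: print(uv,R.T@(unproj(w,uv,P[2]+.015)-P))
```

```text
(321, 178) [-0.01502196 -0.00047654 -0.06219078]
(321, 182) [-0.0150215  -0.00047764 -0.06086981]
(321, 253) [-0.01501291 -0.000498   -0.0362475 ]
(321, 401) [-0.014989   -0.00055305  0.03234002]
```

Run:
```python
from h import *
hit=place(2,0)
if not hit:
    set_gripper(.84); s=sense(); p=s["position"]; print(s["force"])
    move_straight([p[0],p[1],.26],max_speed=.3)
    reach([.52,.1,.27],down(np.pi/2))
    c=cal("wrist"); save("w6.png","wrist"); print(sense()["clock"])
    save("t6.png","top",(360,140,560,310),4,1.3)
    L=np.array([(-.032,-.061,.039),(-.032,.061,.039),(.032,.061,.039),(.032,-.061,.039)]); p=(.420,.363,.297)
    a,b=np.cos(p[2]),np.sin(p[2]); print(proj(c,np.c_[p[0]+a*L[:,0]-b*L[:,1],p[1]+b*L[:,0]+a*L[:,1],L[:,2]]))
else: save("w6.png","wrist")
```

```text
place hit True [-0.00065439  0.00046781 -0.21789465] [ 0.53292473 -0.31028342  0.03210535] [-0.33001051  0.48996883  4.8426333 ] 22.7083
```

View pics/w6.png

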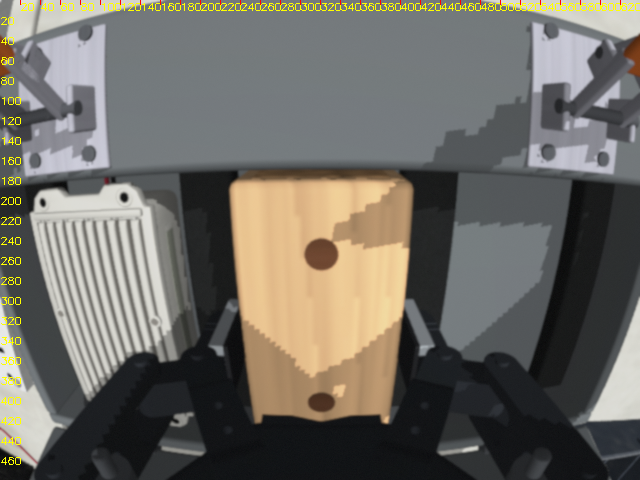

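Run:
```python
from h import *
if 1:
    set_gripper(.84); s=sense(); p=s["position"]; print(s["force"],p)
    move_straight([p[0],p[1],.26],max_speed=.3)
    reach([.52,.1,.27],down(np.pi/2))
    c=cal("wrist"); save("w6b.png","wrist"); print(sense()["clock"])
    save("t6.png","top",(360,140,560,310),4,1.3)
    L=np.array([(-.032,-.061,.039),(-.032,.061,.039),(.032,.061,.039),(.032,-.061,.039)]); p=(.420,.363,.297)
    a,b=np.cos(p[2]),np.sin(p[2]); print(proj(c,np.c_[p[0]+a*L[:,0]-b*L[:,1],p[1]+b*L[:,0]+a*L[:,1],L[:,2]]))
```

```text
[0.30899629 0.08826534 0.15238111] [ 0.53109442 -0.30894682  0.02938101]
25.5
[[508.47102944  98.16607824]
 [590.87213113  82.3565839 ]
 [599.42810596 135.23692659]
 [520.00352798 156.25665417]]
```

View pics/w6b.png

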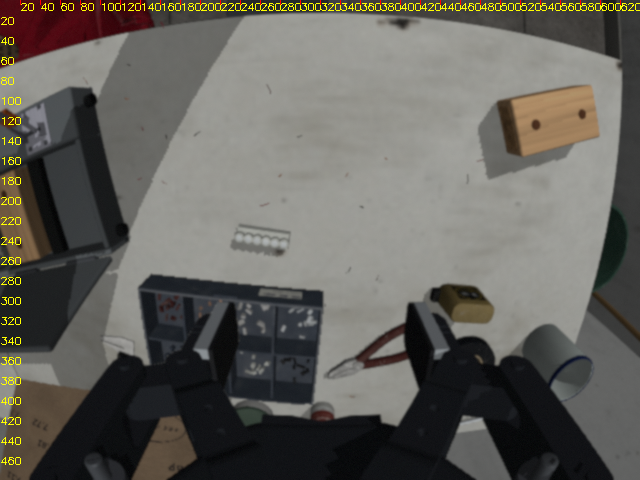

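View pics/t6.png

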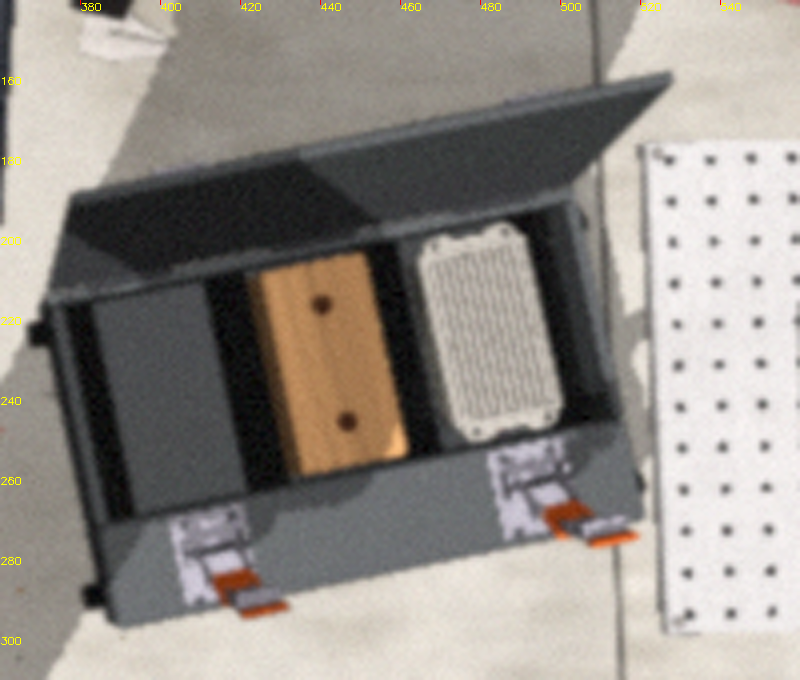

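Run:
```python
from h import *
pick(.420,.363,.297+np.pi)
hover(1)
s=sense(); w=cal("wrist"); save("w7.png","wrist"); R=np.array(s["orientation"]); P=np.array(s["position"])
print(P,s["clock"],s["width"])
for v in (172,176,180,184,188): print(v,(R.T@(unproj(w,(321,v),P[2]+.015)-P))[2])
```

```text
grip width 0.731752806482496 clock 28.2417 F [-0.06244288  0.22550502  4.49038897]
[ 0.51739576 -0.21722229  0.2500097 ] 31.2583 0.7311973890087539
172 -0.06419270205989985
176 -0.06287841747672149
180 -0.061559598830520076
184 -0.06023591543105969
188 -0.05890703188077949
```

View pics/w7.png

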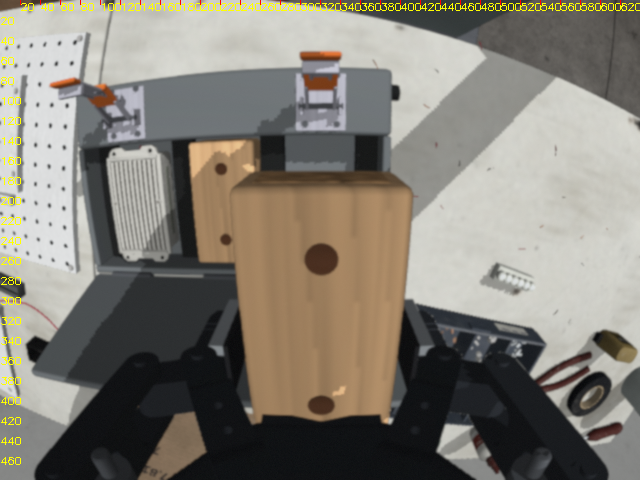

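Run:
```python
from h import *
hit=place(1,-.0015)
s=sense()
if s["position"][2]<.0335:
    set_gripper(.82); s=sense(); p=s["position"]; print(s["force"],p)
    move_straight([p[0],p[1],.26],max_speed=.3)
    b=cw(.13,-.0,.30); reach(b,down(CASE[2]+np.pi/2))
    save("w8.png","wrist"); print(sense()["clock"],sense()["position"])
    save("s8.png","scene",(280,230,480,420),4)
```

```text
place hit True [-0.00070262  0.00040407 -0.21797819] [ 0.51486712 -0.21807629  0.03202181] [0.23188091 0.34157586 3.63766775] 33.2583
[-0.60885158 -0.66588156 -0.18957315] [ 0.51329254 -0.21719305  0.03004198]
35.175 [ 0.63407852 -0.29193988  0.29858847]
```

View pics/w8.png

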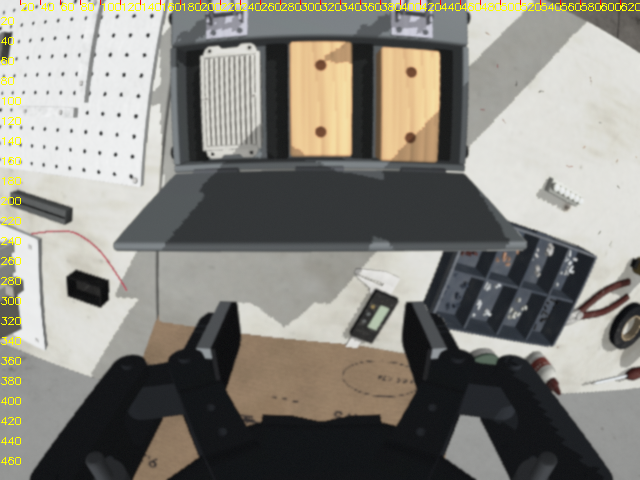

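View pics/s8.png

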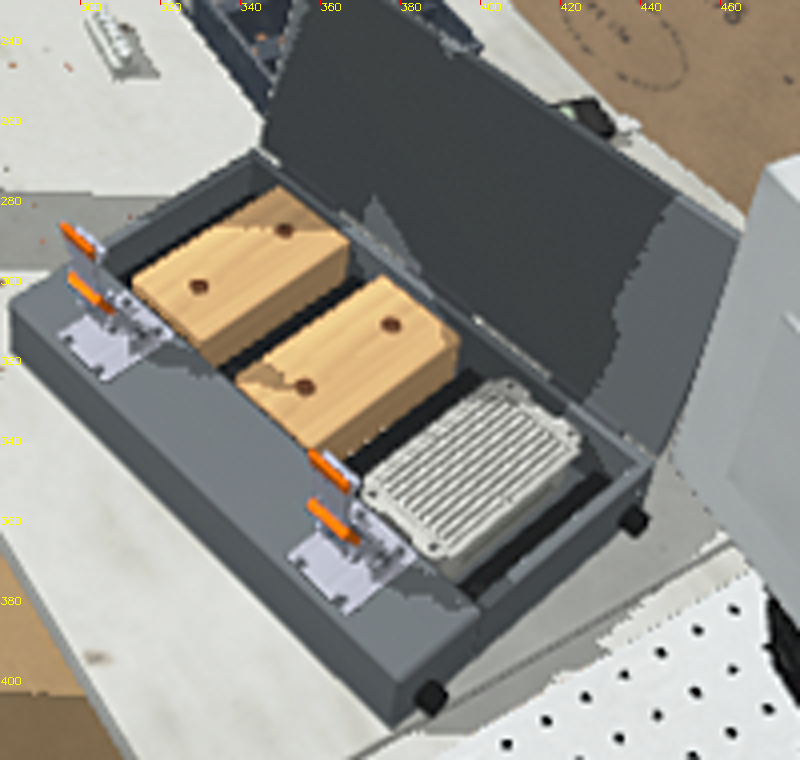

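Run:
```python
from h import *
c=cal("wrist")
for n,uvs in (("b2",[(320.5,65),(320.5,132)]),("b1",[(411,71.5),(410.5,137.5)]),("d3",[(208,54),(249.5,49),(214,154),(253,152)])):
    X=np.mean([unproj(c,u,.045 if n[0]=="b" else .036) for u in uvs],0); d=X[:2]-CASE[:2]; a=CASE[2]
    print(n,np.round([np.cos(a)*d[0]+np.sin(a)*d[1]-.027,-np.sin(a)*d[0]+np.cos(a)*d[1]],4))
# lid free edge in wrist img: rows; est. of angle
for th in (1.68,1.73,1.78,1.83,1.88):
    P=[cw(.1-.15*np.cos(th)+.008*np.sin(th),y,.049+.15*np.sin(th)+.008*np.cos(th)) for y in(-.158,.158)]
    Q=[cw(.1-.15*np.cos(th),y,.049+.15*np.sin(th)) for y in(-.158,.158)]
    print(th,proj(c,P).round(1).tolist(),proj(c,Q).round(1).tolist())
```

```text
b2 [0.0002 0.0008]
b1 [0.0039 0.0953]
d3 [ 0.0005 -0.0955]
1.68 [[109.7, 235.1], [530.1, 234.4]] [[107.4, 225.3], [532.3, 224.6]]
1.73 [[112.1, 243.7], [527.7, 243.1]] [[109.6, 234.4], [530.2, 233.7]]
1.78 [[114.8, 251.9], [525.0, 251.3]] [[112.1, 243.0], [527.7, 242.4]]
1.83 [[117.7, 259.6], [522.2, 258.9]] [[114.8, 251.2], [525.1, 250.6]]
1.88 [[120.8, 266.7], [519.1, 266.1]] [[117.6, 258.9], [522.2, 258.3]]
```

Run:
```python
from h import *
R=down(CASE[2]+np.pi/2); Y=.04
for x,z in [(.165,.25),(.165,.173),(.05,.173),(-.009,.065)]:
    print(x,z,ik(cw(x,Y,z),R))
```

```text
0.165 0.25 [-25.8877369   33.57196729  45.16142625 101.58945896   0.
 -36.01763072]
0.165 0.173 [-25.8877369   31.14021963  32.84175654  91.70153691   0.
 -36.01763072]
0.05 0.173 [-32.24384032  15.34155779  12.25520691  86.91364912   0.
 -42.37373413]
-0.009 0.065 [-36.29701463  10.42726343  -5.90209436  73.6706422    0.
 -46.42690845]
```

Run:
```python
from h import *
R=down(CASE[2]+np.pi/2); Y=.04
set_gripper(0.0,40)
move_straight(cw(.167,Y,.26),R,max_speed=.15)
move_straight(cw(.167,Y,.173),R,max_speed=.15)
print(sense()["force"],sense()["position"])
h=move_straight(cw(.051,Y,.173),R,max_speed=.1,threshold=30); s=sense(); print(h,s["force"],s["clock"])
save("s9.png","scene",(280,200,480,420),3); save("w9.png","wrist")
```

```text
[ 0.49750568 -0.4727033  -0.23602326] [ 0.66468873 -0.24754842  0.17462103]
False [1.26770895 0.43701946 2.1713154 ] 38.5333
```

View pics/s9.png

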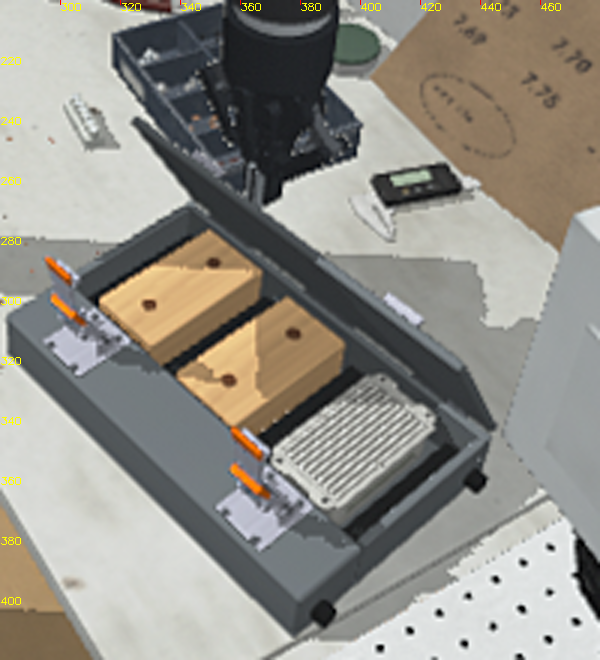

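View pics/w9.png

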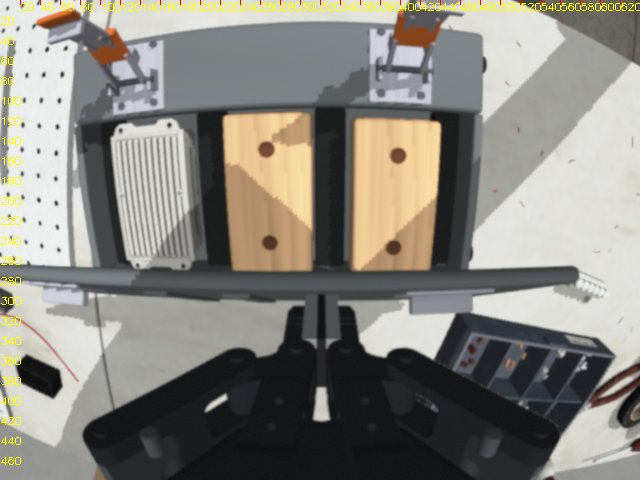

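Run:
```python
from h import *
R=down(CASE[2]+np.pi/2); Y=.04
s=sense(); print(s["position"],cw(.051,Y,.173))
r=.12
for d in (58,45,32,20,10,4):
    th=np.radians(d); qx=.1-r*np.cos(th)+.008*np.sin(th); qz=.049+r*np.sin(th)+.008*np.cos(th)
    h=move_straight(cw(qx+.006,Y,qz+.008),R,max_speed=.1,threshold=40); s=sense(); print(d,h,s["force"],s["position"])
    if h: break
else:
    h=move_straight(cw(-.012,Y,.058),R,max_speed=.03,threshold=15); s=sense(); print(h,s["force"],s["position"],s["clock"])
save("s10.png","scene",(280,200,480,420),3); save("w10.png","wrist")
```

```text
[ 0.55038581 -0.26733875  0.17349459] [ 0.55016977 -0.26715364  0.173     ]
58 False [ 1.43847825 -0.58880908 -0.47138388] [ 0.54806954 -0.26751864  0.16226118]
45 False [-0.00340329 -0.70164164  0.74350989] [ 0.52544907 -0.27113271  0.14696773]
32 False [ 0.16372585  0.366578   -0.7566622 ] [ 0.50801236 -0.27447097  0.12722739]
20 False [-0.52414411 -0.32008763  0.07877015] [ 0.49576705 -0.27660698  0.10541302]
10 False [0.48104382 0.32006255 0.0223825 ] [ 0.48895466 -0.27773888  0.085315  ]
4 False [0.47945737 0.02589617 0.54128334] [ 0.48672059 -0.27819894  0.07306481]
True [-0.84089584  1.17809105  4.8275804 ] [ 0.48790127 -0.27883991  0.06503925] 41.1667
```

View pics/s10.png

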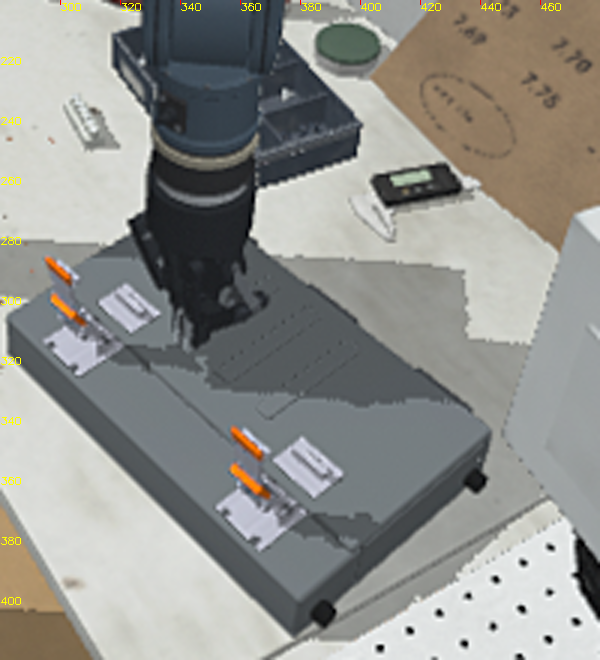

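View pics/w10.png

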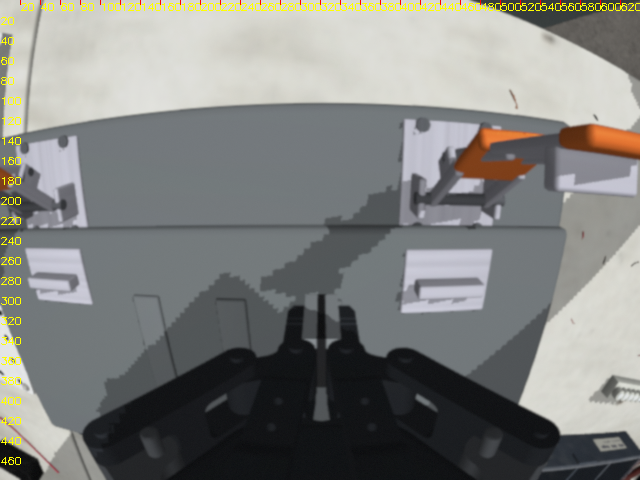

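Run:
```python
from h import *
R=down(CASE[2]+np.pi/2); Y=.095
p=sense()["position"]
move_straight([p[0],p[1],.24],R,max_speed=.25)
reach(cw(-.14,Y,.22),R)
save("s11.png","scene",(280,220,400,340),5)
move_straight(cw(-.14,Y,.101),R,max_speed=.15)
h=move_straight(cw(-.085,Y,.101),R,max_speed=.06,threshold=12); s=sense(); print(h,s["force"],s["position"]-cw(0,Y,0),s["clock"])
save("s12.png","scene",(280,220,400,340),5); save("w12.png","wrist")
```

```text
False [ 0.02381662 -0.47275061  0.32073444] [-0.08365897 -0.01475166  0.10077925] 44.8
```

View pics/s11.png

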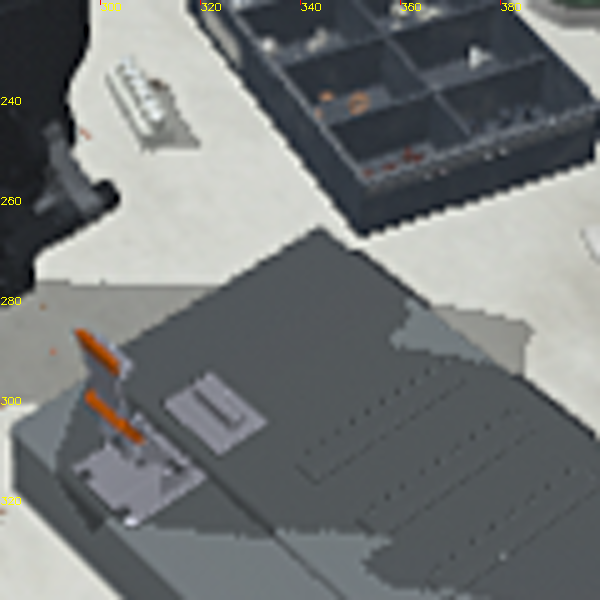

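View pics/s12.png

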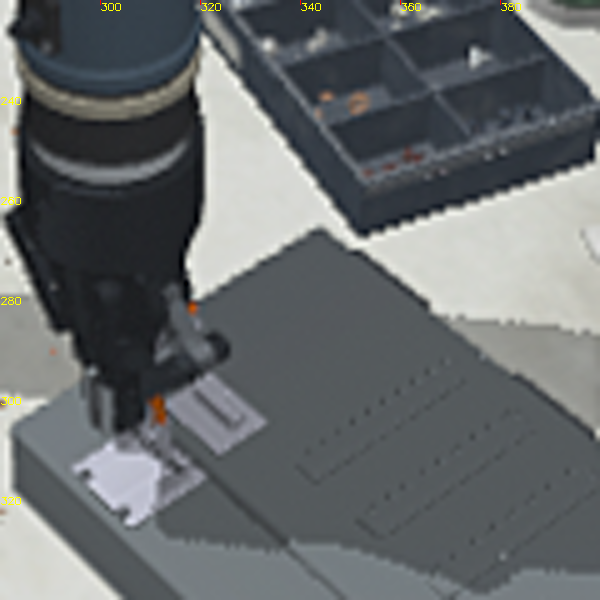

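View pics/w12.png

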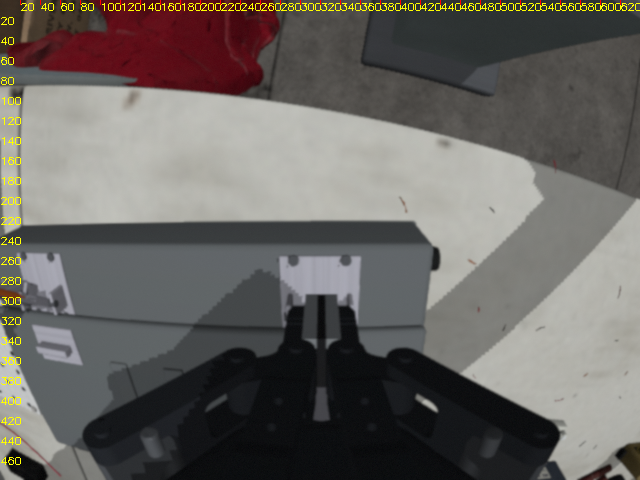

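Run:
```python
from h import *
R=down(CASE[2]+np.pi/2); Y=.095
move_straight(cw(-.085,Y,.107),R,max_speed=.1)
h=move_straight(cw(-.055,Y,.107),R,max_speed=.04,threshold=7); s=sense(); d=s["position"][:2]-CASE[:2]; a=CASE[2]
print(h,s["force"],np.cos(a)*d[0]+np.sin(a)*d[1],-np.sin(a)*d[0]+np.cos(a)*d[1],s["position"][2],s["clock"])
save("s13.png","scene",(280,220,400,340),5)
```

```text
True [-0.40231261 -0.05065883  0.86056402] -0.07477046132845099 0.09526362967819013 0.10639597648768917 45.5833
```

View pics/s13.png

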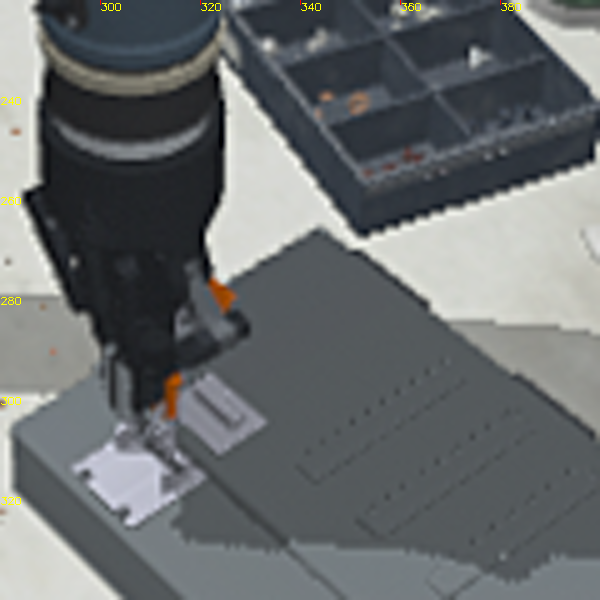

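Run:
```python
from h import *
R=down(CASE[2]+np.pi/2); Y=.095
move_straight(cw(-.078,Y,.107),R,max_speed=.1)
move_straight(cw(-.078,Y,.130),R,max_speed=.1)
h=move_straight(cw(-.018,Y,.130),R,max_speed=.06,threshold=15); s=sense(); print(h,s["force"],s["clock"])
save("s14.png","scene",(280,220,400,340),5)
```

```text
False [0.18301664 1.16490779 0.10290597] 47.4167
```

View pics/s14.png

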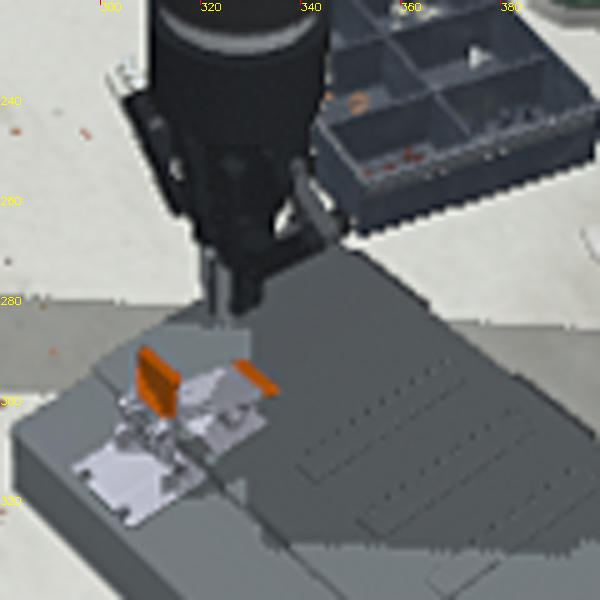

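```bash
cat >> h.py <<'E'
def leverdown(Y):
    R=down(CASE[2]+np.pi/2)
    move_straight(cw(-.03,Y,.130),R,max_speed=.15)
    move_straight(cw(-.03,Y,.107),R,max_speed=.1)
    r=.044
    for L in (1.5,1.3,1.1,.95,.8,.65,.5,.4,.3,.2,.1,.04):
        q=(-.064-r*np.cos(L)+.002*np.sin(L),.063+r*np.sin(L)+.002*np.cos(L))
        z=q[1]+.008
        if L>1.2: z=max(z,.105)
        h=move_straight(cw(q[0]+.009,Y,z),R,max_speed=.06,threshold=30); s=sense(); print(L,h,np.round(s["force"],1),np.round(s["position"],4))
        if h: return
    h=move_straight(cw(-.064-r+.009,Y,.0715),R,max_speed=.03,threshold=12); s=sense(); print(h,np.round(s["force"],1),s["position"],s["clock"])
E
python3 - <<'E'
from h import *
leverdown(.095)
save("s15.png","scene",(280,220,400,340),5); save("w15.png","wrist")
E
```

```text
1.5 False [-0.6  0.1  0.5] [ 0.4348 -0.2321  0.1154]
1.3 False [-0.3  0.5  0.4] [ 0.4259 -0.2334  0.1137]
1.1 False [ 0.5 -0.6 -0.3] [ 0.4176 -0.2348  0.1108]
0.95 False [ 0.1 -0.4  0.1] [ 0.4121 -0.2359  0.1078]
0.8 False [ 1.9 -0.4  0.3] [ 0.407  -0.237   0.1037]
0.65 False [ 0.5 -0.8  0.3] [ 0.4024 -0.2377  0.0988]
0.5 False [ 0.5 -0.3  0.2] [ 0.3984 -0.2382  0.0932]
0.4 False [ 1.  -0.  -0.5] [ 0.3964 -0.2384  0.0893]
0.3 False [ 0.3  0.  -0.4] [ 0.3949 -0.2387  0.0853]
0.2 False [-0.5 -0.6  0.1] [ 0.3937 -0.239   0.0811]
0.1 False [-0.3 -0.7 -0.5] [ 0.3928 -0.239   0.0768]
0.04 False [ 0.3 -0.1 -0.1] [ 0.3928 -0.2392  0.0745]
True [-0.4  1.2  3.6] [ 0.3933695  -0.23977802  0.07304642] 51.8
```

View pics/s15.png

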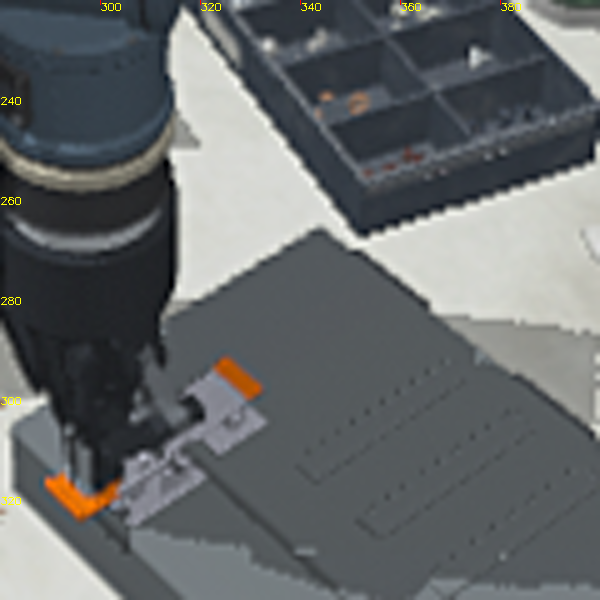

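View pics/w15.png

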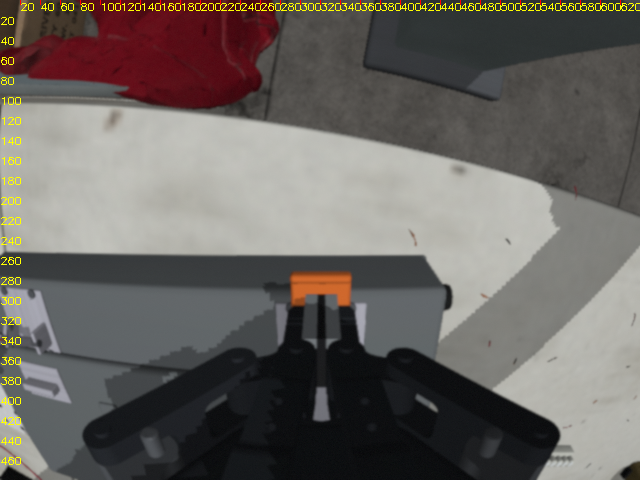

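Run:
```python
from h import *
R=down(CASE[2]+np.pi/2); Y=-.095
p=sense()["position"]
move_straight([p[0],p[1],.22],R,max_speed=.25)
reach(cw(-.14,Y,.22),R)
save("s16.png","scene",(280,260,400,380),5); save("w16.png","wrist")
move_straight(cw(-.14,Y,.101),R,max_speed=.15)
h=move_straight(cw(-.085,Y,.101),R,max_speed=.06,threshold=12); s=sense(); print(h,s["force"],s["clock"])
move_straight(cw(-.085,Y,.107),R,max_speed=.1)
h=move_straight(cw(-.055,Y,.107),R,max_speed=.04,threshold=7); s=sense(); d=s["position"][:2]-CASE[:2]; a=CASE[2]
print(h,s["force"],np.cos(a)*d[0]+np.sin(a)*d[1],-np.sin(a)*d[0]+np.cos(a)*d[1],s["position"][2],s["clock"])
save("s17.png","scene",(330,280,450,400),5)
```

```text
False [0.16277073 0.55039516 0.3155771 ] 55.55
True [-1.36919966 -0.47741119  0.84826495] -0.0743470198426347 -0.09486293874673243 0.1065268628558725 56.2417
```

View pics/s16.png

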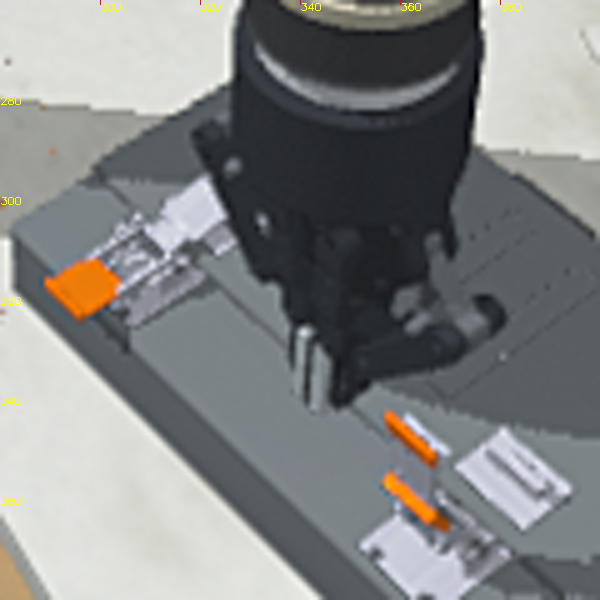

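View pics/s17.png

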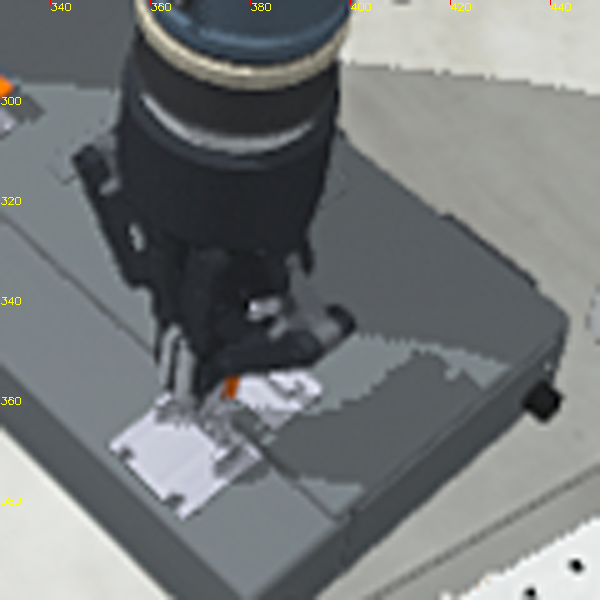

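View pics/w16.png

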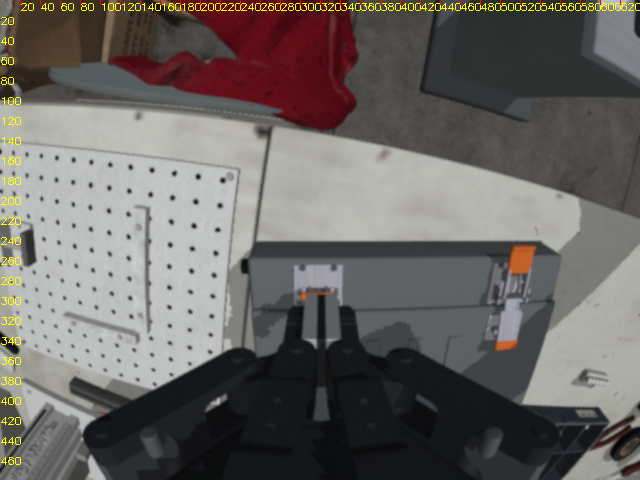

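Run:
```python
from h import *
R=down(CASE[2]+np.pi/2); Y=-.095
move_straight(cw(-.078,Y,.107),R,max_speed=.1)
move_straight(cw(-.078,Y,.130),R,max_speed=.1)
h=move_straight(cw(-.018,Y,.130),R,max_speed=.06,threshold=15); s=sense(); print(h,s["force"],s["clock"])
save("s18.png","scene",(330,280,450,400),5)
```

```text
False [-0.59710765  1.06070727 -0.18918424] 58.075
```

View pics/s18.png

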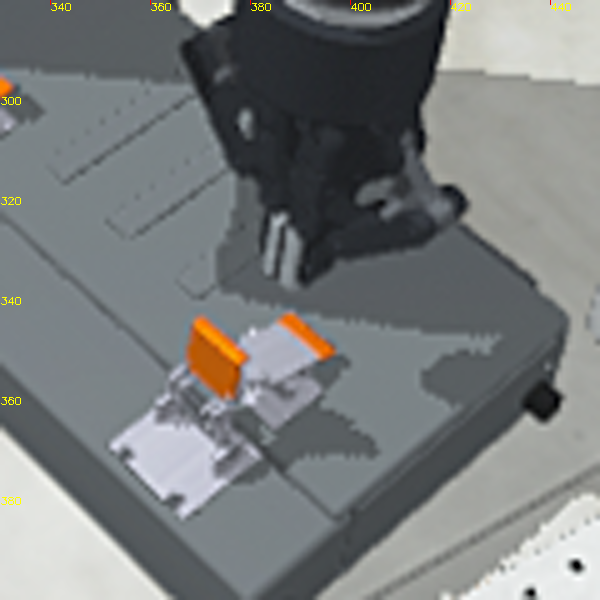

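Run:
```python
from h import *
R=down(CASE[2]+np.pi/2)
leverdown(-.095)
p=sense()["position"]; move_straight([p[0],p[1],.2],R,max_speed=.2)
reach(cw(.06,0,.22),R)
im=save("w19.png","wrist"); print(sense()["clock"])
im2=save("s19x.png","scene"); crop(im2,"s19a.png",(280,280,360,360),8); crop(im2,"s19b.png",(330,320,410,400),8)
crop(im,"w19a.png",(0,100,640,420),1)
```

```text
1.5 False [-0.4 -0.4 -0.3] [ 0.4681 -0.4193  0.1155]
1.3 False [-0.5 -0.2 -1.1] [ 0.4593 -0.4204  0.1137]
1.1 False [-0.1  0.8  0.3] [ 0.451  -0.4219  0.1108]
0.95 False [ 0.6 -0.4 -0.7] [ 0.4455 -0.4229  0.1077]
0.8 False [0.9 0.2 0.2] [ 0.4404 -0.4239  0.1037]
0.65 False [ 1.2 -0.5 -0. ] [ 0.4358 -0.4248  0.0988]
0.5 False [0.9 0.  0.4] [ 0.4318 -0.4254  0.0932]
0.4 False [ 0.7 -0.1 -0.2] [ 0.4299 -0.4256  0.0894]
0.3 False [-0.1  0.6  0.9] [ 0.4283 -0.4258  0.0852]
0.2 False [ 0.5 -0.1  0.9] [ 0.4271 -0.4259  0.081 ]
0.1 False [-0.1 -0.7  0.4] [ 0.4263 -0.426   0.0767]
0.04 False [0.  0.5 1.1] [ 0.4262 -0.4263  0.0744]
True [ 0.2 -0.1  3.4] [ 0.42668429 -0.42688853  0.07308944] 62.4583
64.075
```

View pics/w19.png

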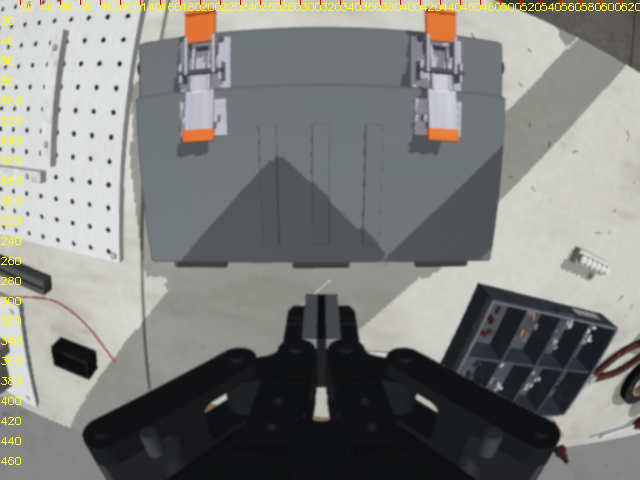

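View pics/s19a.png

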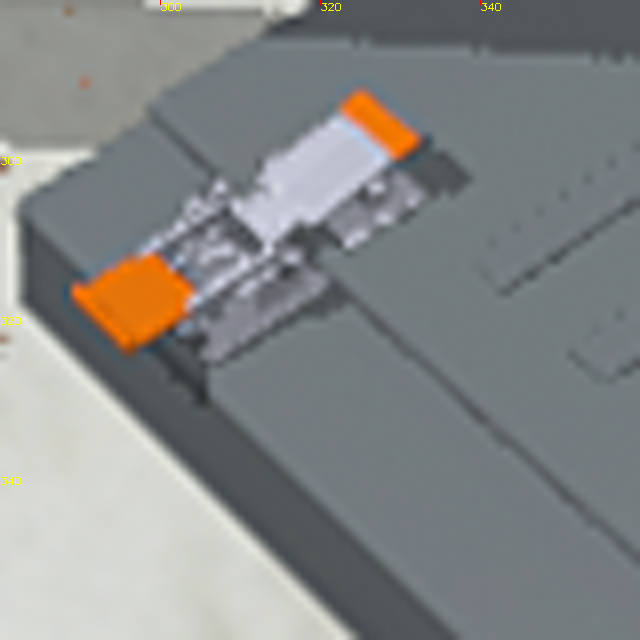

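View pics/s19b.png

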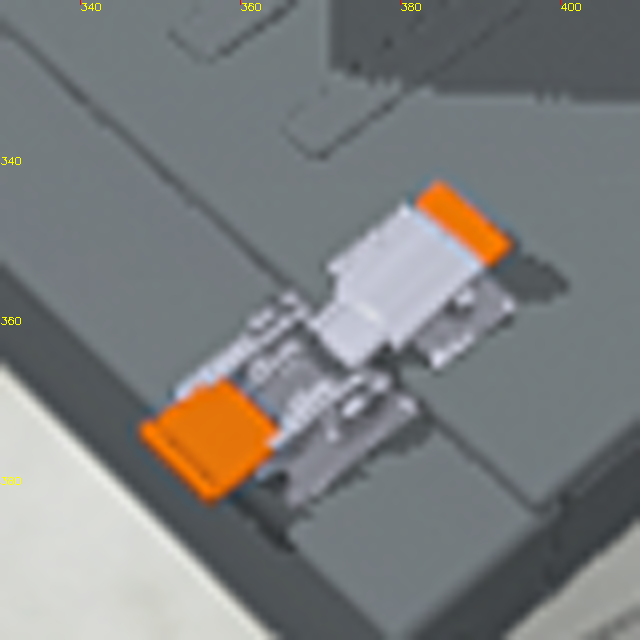

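Run:
```python
from h import *
im=cv2.imread("pics/w19.png"); c=cal("wrist"); sc=cal("scene")
crop(im,"w19l.png",(400,80,480,150),8,1,10); crop(im,"w19r.png",(160,80,240,150),8,1,10)
for n,u,v,Y in (("l",(443.5,140.5),(329,294.4),.095),("r",(197.5,141),(389.5,346.5),-.095)):
    r=least_squares(lambda X:np.r_[(proj(c,X)-u).ravel(),(proj(sc,X)-v).ravel()],cw(0,Y,.06),x_scale=.01)
    d=r.x[:2]-CASE[:2]; a=CASE[2]; print(n,np.cos(a)*d[0]+np.sin(a)*d[1],-np.sin(a)*d[0]+np.cos(a)*d[1],r.x[2],r.fun)
    for nm,x,z in (("hooked",-.006,.068),("riding",-.0095,.077)):
        print(nm,proj(c,cw(x,Y,z)),proj(sc,cw(x,Y,z)))
```

```text
l -0.008681323497339025 0.09301665165763655 0.07501974984883908 [-0.1695015   0.08249622 -0.50127807 -0.22819507]
hooked [[442.72783137 143.44060454]] [[328.72545791 295.18046709]]
riding [[446.59482221 139.84762777]] [[327.6884307  293.27131702]]
r -0.008842680890385266 -0.09645884129738727 0.07426202829709079 [-0.13963946  0.20007335 -0.63694869  0.1414276 ]
hooked [[201.757449   144.08427391]] [[388.94541996 347.27844558]]
riding [[197.97210341 140.4951191 ]] [[388.27124017 345.56278243]]
```

View pics/w19l.png

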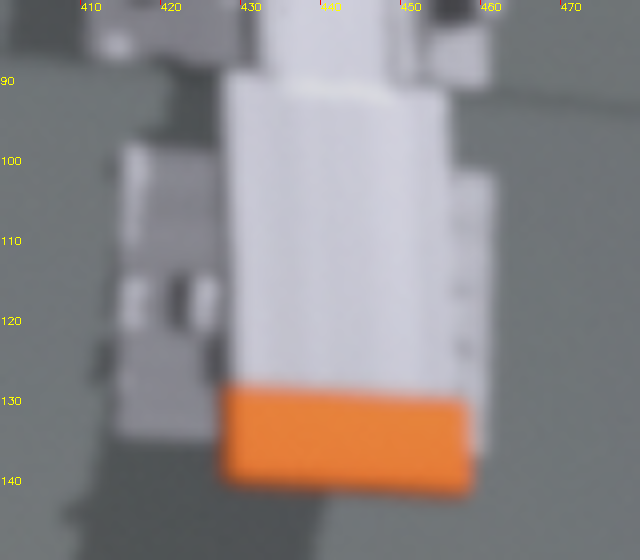

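View pics/w19r.png

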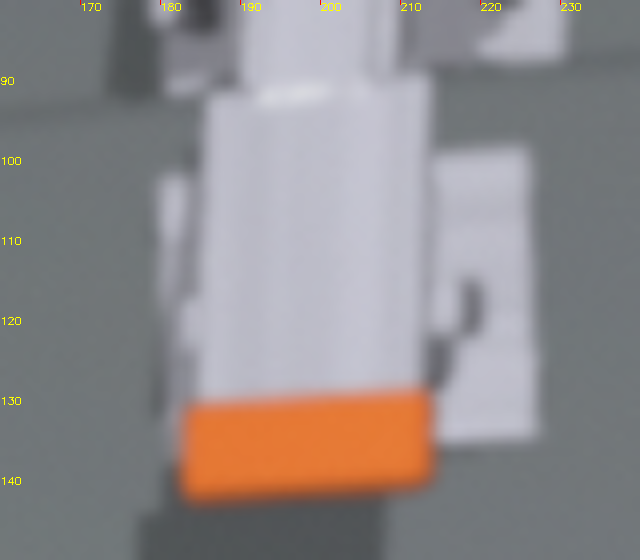

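Run:
```python
from h import *
print(sense()["force"],sense()["clock"]); hand_in()
```

```text
[-0.95406094  0.26132905  0.08333734] 64.125
the job is handed in; nothing more can be done
```

The job is handed in at about 64 s on the robot's clock; no verdict comes back, so what follows rests on my own camera checks.

- **Packing:** There was one driver on the bench. It went into bay 3, and the two wooden blocks went into bays 2 and 1. All three stopped at the same height on the bay floor. In the wrist camera their centres were within about 4 mm of the bay centres.
- **Lid:** I pushed it over from behind and pressed it down. The fingertips stopped at 57 mm, which is the height of the shut lid.
- **Latches:** I did the left one first, then the right: lever up to its stop, claw flipped over the keeper, lever swung down. Both levers lie flat. The fingertips met them at about 65 mm, the height expected of a flat lever.
- **Hooking:** I placed both claw tabs from two cameras. Their ends are at about case x -9 mm and z 75 mm. I take that as hooked, where I work out -8 and 74, rather than resting on top of the keeper (-14 and 84).

Two things are less certain. I could not see the lips themselves. The force readings also showed almost no clear draw load while the levers came down, at most about 2 N against the stated 5 N, so the hooking rests on that geometry check.

The terminal strip and tape measure were not touched, and the arm was clear of everything at hand-in.

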